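Rack the pressed boards and put them in the drying cabinet

ROBOT

A 6-joint arm with a two-finger parallel gripper is mounted at the origin on the work surface. World frame = base frame: x ahead of the robot, y to its left, z up, the work surface at z = 0. Lengths are in mm, angles in rad, forces in N, time in s.
With the tool pointing down it reaches from about 275 to 750 mm from the base axis. Payload 10.2 kg.
Tool frame: the origin (TCP) lies between the finger pads; the fingertips stand 14 mm ahead of it and the grasp point (between the pads) lies 5 mm behind it (tip_reach is the distance from the TCP to the fingertips, in mm); z points along the fingers, y is the line along which they close (so a half turn about z gives the same grasp; the last joint's range is limited). The gripper opens to 85 mm and grips with 20 to 120 N. Pads are 22 mm wide; open, the fingers measure 114 mm over their backs; the gripper's body (76 mm by 85 mm) begins 54 mm behind the grasp point. The pads swing forward as they close: fully open they stand 13 mm farther back than shut.
Start: joints at [-1.484, 0.313, 1.498, -0, 1.331, -0.223], TCP at [160.043, -500.018, 245.294] pointing down, gripper open.
Joint ranges: [-2.94, 2.94], [-0.97, 2.17], [0.19, 2.56], [-1.23, 4.37], [0.02, 3.11], [-2.88, 2.88]. Speed limits (rad/s): [2.39, 2.39, 3.01, 3.14, 3.14, 3.14].

INTERFACE

Orientations are given as a unit quaternion [w, x, y, z].
In Python, from rig import * gives the robot as it stands.
- The arm moves only by the tool arm_command, never from a script. Its argument "steps" is a list that holds one entry, the list of rows, each a list of 7 numbers: the opening, from 0 (shut) to 1 (fully open), then the shift along the tool's x, y, z each as a share of 0.05 m, from -1 to 1, then the turn, a rotation vector about the tool's x, y, z each as a share of 0.15 rad, from -1 to 1. A call has 1 to 8 rows; each row shifts and turns the commanded pose from where the row before left it, along the tool's axes as they then stand; what a row does not reach is not made up. A row lasts 1/8 s, in which the tool goes at most 62.5 mm and 10.7 degrees, less where a joint would pass 70% of its speed; a pose out of reach is approached as far as the arm can. A call with a number of a shift or a turn outside -1 to 1 is refused whole. A call with a gripper value outside its range is refused whole. The fingers move at their own pace and stop on an object; "squeeze" is the grip in N (left out, the last holds). Time passes only in rows, so rows that do not move let the fingers close. It gives the time, the measured TCP pose, the force, the opening and the grip force at its end, in the units of the state.
- sense(): the state, without advancing time (a new reading comes with each control period).
- capture(name): name is "scene" or "side" or "wrist"; returns the picture (400x640x3 uint8, red, green, blue); there is no depth.
- get_calibration(name): a dict with "intrinsics" (3x3 intrinsics, pixels), "rvec" (rotation vector, rad) and "tvec" (3), from world to camera coordinates, as OpenCV has them; the wrist camera has in their place "T_tool_cam" (4x4, takes a point from camera to tool coordinates, whose origin is the TCP and whose axes are the flange's). Camera axes: x right, y down, z forward; pixel columns grow to the right and rows downward; lengths in mm; the calibration is good to about 2 mm. The wrist camera is an equidistant fisheye: a pixel r from the principal point sees the ray r / f radians off the axis. A picture is of the moment at which its call begins: read the wrist's pose just before it. get_calibration takes no time and is no camera call.
- finish_job(): hands the job in; it is judged then, once.
The state is a dict: "time_s": time; "joints": joint angles; "dq": joint speeds; "tau": joint torques, N m; "eef_pos": TCP position; "ee_rot": TCP orientation; "force": force on the tool from outside, world axes, zero at the start; "wrist_torque": the same for the moment, N m; "grip_width": opening from 0.0 (shut) to 1.0 (fully open); "grip_force": force on a finger pad.
Only numpy, scipy, OpenCV 4.12 (cv2) and the standard library are available. Lean on these libraries where they do the work, as an engineer would, in place of code of your own. Each camera call takes 0.05 s, during which the arm holds its last target. There are 200 camera calls.

TASK

The primed painting boards are pressed flat and can go to dry: take the iron weight off the pile and stand it on the cork mat, then one at a time slide the top board out until it overhangs the pressing block's edge, pinch it there and stand it upright in a free slot of the drying carriage, without letting a board fall flat onto the table. When every board is racked, push the carriage through the swinging check flap, right into the drying cabinet, until the flap falls shut behind the boards. Leave everything else on the table where it is.

Things in the scene. Friction and masses are not known exactly. Their poses are not given: they have to be found in the camera images.
- block: pressing block, fixed: wooden top plate 160 x 160 x 16 mm, upper face 90 mm above the table, on a 130 x 130 mm foot. Origin at the centre of its underside; edges at x, y = +-80 mm; x points roughly away from the robot, y to its left. A board overhanging an edge can be pinched by its thickness, gripper tilted 45 degrees; it tips if it overhangs what carries it (board or block) by over 55 mm
- board1: square painting board, 120 x 120 x 8 mm, 90 g, upper face white. Origin at the centre of its underside, z through its thickness (up in the pile), x and y along its edges. All are alike; absent ones read None. They start in one flat pile on the block, board1 lowest, board3 highest, edges within 0.1 rad of the block's, all edges 5 to 35 mm in from the edges of the block
- board2: square painting board, 120 x 120 x 8 mm, 90 g, upper face white. Origin at the centre of its underside, z through its thickness (up in the pile), x and y along its edges. All are alike; absent ones read None. They start in one flat pile on the block, board1 lowest, board3 highest, edges within 0.1 rad of the block's, all edges 5 to 35 mm in from the edges of the block
- board3: square painting board, 120 x 120 x 8 mm, 90 g, upper face white. Origin at the centre of its underside, z through its thickness (up in the pile), x and y along its edges. All are alike; absent ones read None. They start in one flat pile on the block, board1 lowest, board3 highest, edges within 0.1 rad of the block's, all edges 5 to 35 mm in from the edges of the block
- weight: round dark iron weight, 600 g, 68 mm across and 75 mm tall: a foot 30 mm high, then a neck, then a knob 34 mm across from 52 to 75 mm above its underside, to be gripped. Origin at the centre of its underside. Starts on top of the pile
- mat: square cork mat, fixed, 100 x 100 x 3 mm. Origin at the centre of its underside, on the table
- carriage: loose wooden sled, 600 g: base 176 (x) x 168 (y) x 12 mm with three slots along y, 55 mm apart in x; a wall 140 mm tall across the front (+y) end, one 65 mm tall across the rear, 156 mm clear between. From the rear a tongue, 40 mm wide, 12 mm high, runs to y = -267 mm and carries the handle. Origin at the centre of the base's underside; +y points towards the cabinet
- slot0 (a point): middle of the floor of the slot at x = -55 mm in the carriage frame, 12 mm above the table. Slot 156 mm long (y), 15 mm wide, with flared lips from 59 to 77 mm above the table that open it to about 34 mm. A board stands in it on one edge, upright within about 0.15 rad, its top edge 132 mm above the table
- slot1 (a point): middle of the floor of the slot at x = 0 mm in the carriage frame, 12 mm above the table. Slot 156 mm long (y), 15 mm wide, with flared lips from 59 to 77 mm above the table that open it to about 34 mm. A board stands in it on one edge, upright within about 0.15 rad, its top edge 132 mm above the table
- slot2 (a point): middle of the floor of the slot at x = 55 mm in the carriage frame, 12 mm above the table. Slot 156 mm long (y), 15 mm wide, with flared lips from 59 to 77 mm above the table that open it to about 34 mm. A board stands in it on one edge, upright within about 0.15 rad, its top edge 132 mm above the table
- handle (a point): middle of the top of the carriage's handle, an upright wooden fin 14 mm thick (carriage x), 50 mm long (carriage y), its top 57 mm above the table, the tongue below it 12 mm high; it is 240 mm behind the carriage's origin and stays outside the cabinet when the carriage is home
- cabinet: drying cabinet, fixed: grey open-topped box, 238 (x) x 277 (y) x 180 mm, open at the front, where the flap hangs from a crossbar 172 to 180 mm above the table. Origin on the table at the middle of the mouth, in the flap's plane; y points into the cabinet. Inside 214 mm wide, 265 mm deep; with the carriage home, its origin is 155 to 181 mm behind the mouth
- flap (a joint): angle (rad) of the white check flap, 206 x 85 mm, 40 g, hinged at its top edge, 170 mm above the table, across the upper half of the cabinet's mouth. 0: shut, hanging upright; it swings only inwards, up to 1.6, when pushed, rides on the carriage's front wall and the boards, and falls shut by its weight once they are some 80 mm past the mouth; the tongue passes beneath it
- flap_edge (a point): middle of the flap's lower edge
- bowl: white bowl, 110 mm across, 60 mm tall. A bystander
- jar: blue ceramic cup, 64 mm across, 85 mm tall. A bystander
- case: blue pencil case, 190 x 60 x 35 mm. A bystander
- brush: brush 200 mm long, lying. A bystander
- bottle: amber bottle, 60 mm across, 130 mm tall. A bystander
Not all that is in view belongs to the job. What is shaped like the board2 but black or orange is not meant.

How it is judged (in metres and radians):
On the way, in this order (a step that is already met when the one before it is completed fails the run):
1. a board lies flat, slid out past the pressing block's edge (((angle between board1's own z axis and vertical below 0.2 rad and height (world z) of board1 above 0.085 m and (x of board1 in the frame of block above 0.024 m or x of board1 in the frame of block below -0.024 m or y of board1 in the frame of block above 0.024 m or y of board1 in the frame of block below -0.024 m)) or (angle between board2's own z axis and vertical below 0.2 rad and height (world z) of board2 above 0.085 m and (x of board2 in the frame of block above 0.024 m or x of board2 in the frame of block below -0.024 m or y of board2 in the frame of block above 0.024 m or y of board2 in the frame of block below -0.024 m)) or (angle between board3's own z axis and vertical below 0.2 rad and height (world z) of board3 above 0.085 m and (x of board3 in the frame of block above 0.024 m or x of board3 in the frame of block below -0.024 m or y of board3 in the frame of block above 0.024 m or y of board3 in the frame of block below -0.024 m)))), for 0.1 s.
2. all boards stand upright in slots of the carriage, which is still outside the cabinet (x of board1 in the frame of carriage between -0.08 and 0.08 m and y of board1 in the frame of carriage between -0.025 and 0.025 m and z of board1 in the frame of carriage between 0.055 and 0.09 m and angle between board1's own z axis and vertical between 1.3 and 1.84 rad and x of board2 in the frame of carriage between -0.08 and 0.08 m and y of board2 in the frame of carriage between -0.025 and 0.025 m and z of board2 in the frame of carriage between 0.055 and 0.09 m and angle between board2's own z axis and vertical between 1.3 and 1.84 rad and x of board3 in the frame of carriage between -0.08 and 0.08 m and y of board3 in the frame of carriage between -0.025 and 0.025 m and z of board3 in the frame of carriage between 0.055 and 0.09 m and angle between board3's own z axis and vertical between 1.3 and 1.84 rad and y of carriage in the frame of cabinet below -0.04 m), for 0.2 s.
3. the loaded carriage is pushed in under the flap, holding it open (x of board1 in the frame of carriage between -0.08 and 0.08 m and y of board1 in the frame of carriage between -0.025 and 0.025 m and z of board1 in the frame of carriage between 0.055 and 0.09 m and angle between board1's own z axis and vertical between 1.3 and 1.84 rad and x of board2 in the frame of carriage between -0.08 and 0.08 m and y of board2 in the frame of carriage between -0.025 and 0.025 m and z of board2 in the frame of carriage between 0.055 and 0.09 m and angle between board2's own z axis and vertical between 1.3 and 1.84 rad and x of board3 in the frame of carriage between -0.08 and 0.08 m and y of board3 in the frame of carriage between -0.025 and 0.025 m and z of board3 in the frame of carriage between 0.055 and 0.09 m and angle between board3's own z axis and vertical between 1.3 and 1.84 rad and value of joint flap above 0.5 rad and y of carriage in the frame of cabinet above -0.04 m), for 0.1 s.
At the end, for the whole second after the job is handed in: Every board present stands upright (0.27 rad) in a carriage slot; carriage origin over 130 mm behind the cabinet's mouth and within 30 mm of its middle; flap below 0.06 rad; weight upright on the mat, within 35 mm of its centre; all at rest (x of board1 in the frame of carriage between -0.08 and 0.08 m and y of board1 in the frame of carriage between -0.025 and 0.025 m and z of board1 in the frame of carriage between 0.055 and 0.09 m and angle between board1's own z axis and vertical between 1.3 and 1.84 rad and x of board2 in the frame of carriage between -0.08 and 0.08 m and y of board2 in the frame of carriage between -0.025 and 0.025 m and z of board2 in the frame of carriage between 0.055 and 0.09 m and angle between board2's own z axis and vertical between 1.3 and 1.84 rad and x of board3 in the frame of carriage between -0.08 and 0.08 m and y of board3 in the frame of carriage between -0.025 and 0.025 m and z of board3 in the frame of carriage between 0.055 and 0.09 m and angle between board3's own z axis and vertical between 1.3 and 1.84 rad and horizontal distance between weight and mat below 0.035 m and angle between weight's own z axis and vertical below 0.15 rad and height (world z) of weight below 0.012 m and y of carriage in the frame of cabinet above 0.13 m and x of carriage in the frame of cabinet between -0.03 and 0.03 m and linear speed of each of board1, board2, board3, carriage, weight below 0.02 m/s and value of joint flap below 0.06 rad); the robot touches nothing.
It fails at once if a board falls flat onto the table ((height (world z) of board1 below 0.03 m and angle between board1's own z axis and vertical below 0.5 rad) or (height (world z) of board2 below 0.03 m and angle between board2's own z axis and vertical below 0.5 rad) or (height (world z) of board3 below 0.03 m and angle between board3's own z axis and vertical below 0.5 rad) or (height (world z) of board1 below 0.03 m and angle between board1's own z axis and vertical above 2.64 rad) or (height (world z) of board2 below 0.03 m and angle between board2's own z axis and vertical above 2.64 rad) or (height (world z) of board3 below 0.03 m and angle between board3's own z axis and vertical above 2.64 rad)).
It fails at once if a bystander is moved more than 30 mm (distance of any of bowl, jar, case, brush, bottle from where it was at the start of the episode above 0.03 m).
Of board1, board2, board3 only 2 to 3 are there at a start; the rules pass over those that are not, and their reading is None.
At some moment in a run one of weight, carriage may be knocked a few centimetres aside while the robot is not near it.
It also fails if it takes over 210 s, if anything falls off the work surface, if the arm or the gripper's body presses on something with over 40 N, if the wrist force passes 120 N, or if a joint passes its speed limit or range.

## Working session

There is one attempt and no reset: what is moved stays moved. The work goes in short steps, Python scripts to look and compute and a tool call to move; the robot and the scene stay as the last step left them, time stands still between calls to the robot, and variables do not carry over. Pictures are saved under pics/ and viewed, at most 14 in all, crops included, and the job is handed in when it is done.

Besides the shell and the picture viewer there is one more tool, called as name(argument=value, ...) on one line, values as JSON. arm_command: Moves the arm, as the interface text tells. Its arguments: {"type":"object","properties":{"steps":{"type":"array"},"squeeze":{"type":"number"}},"required":["steps"]}

```bash
ls; mkdir -p pics
python3 - <<'E'
from rig import *
import cv2,numpy as np
s=sense();print(s)
a=capture("scene");b=capture("side");w=capture("wrist")
for n,i in zip(("scene","side","wrist"),(a,b,w)): cv2.imwrite(f"pics/{n}0.png",i[:,:,::-1])
for n in ("scene","side","wrist"): print(n,get_calibration(n))
E
```

```text
pics
{'time_s': 0.0, 'joints': array([-1.48442071e+00,  3.13460937e-01,  1.49841137e+00,  2.44072401e-05,
        1.33099989e+00, -2.23394046e-01]), 'dq': array([-3.51891793e-04, -2.82024669e-04,  6.72475651e-04, -5.73312220e-05,
       -3.16211932e-04,  4.24885113e-04]), 'tau': array([-2.23035524e-03, -4.12275553e+01, -2.59742492e+01, -2.62440935e-04,
        4.12271416e-03, -2.51784961e-06]), 'eef_pos': array([ 160.01740787, -499.77986003,  244.73914606]), 'ee_rot': array([-6.37458402e-04,  9.88029550e-01,  1.54263406e-01,  5.56206714e-05]), 'force': array([ 0.01432876, -0.38114546,  0.19046411]), 'wrist_torque': array([-0.01431311, -0.04064187, -0.03109994]), 'grip_force': 0.0, 'grip_width': 1.0024634722936054}
scene {'intrinsics': array([[429.20356791,   0.        , 309.94839857],
       [  0.        , 429.20356791, 203.11154002],
       [  0.        ,   0.        ,   1.        ]]), 'rvec': array([ 2.29046011,  0.91784648, -0.35280046]), 'tvec': array([-399.71251126, -199.00728257, 1545.02123105])}
side {'intrinsics': array([[365.69805924,   0.        , 319.48980802],
       [  0.        , 365.69805924, 197.45054133],
       [  0.        ,   0.        ,   1.        ]]), 'rvec': array([ 0.42343877,  2.669717  , -1.29821618]), 'tvec': array([ 502.81462368,  -17.73437763, 1211.31977546])}
wrist {'intrinsics': array([[309.70691629,   0.        , 322.09900576],
       [  0.        , 309.70691629, 203.23686434],
       [  0.        ,   0.        ,   1.        ]]), 'T_tool_cam': array([[ 1.26183449e-05, -9.44636050e-01, -3.28119998e-01,
         8.57764701e+01],
       [ 9.99999408e-01,  3.68889770e-04, -1.02355309e-03,
         2.23626776e-01],
       [ 1.08792526e-03, -3.28119791e-01,  9.44635496e-01,
        -1.28899060e+02],
       [ 0.00000000e+00,  0.00000000e+00,  0.00000000e+00,
         1.00000000e+00]])}
```

View pics/scene0.png

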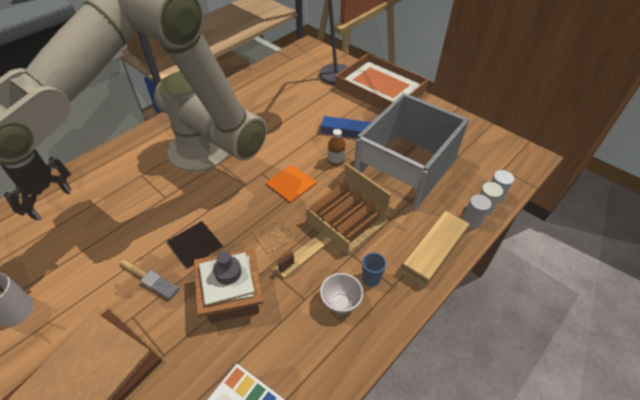

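View pics/side0.png

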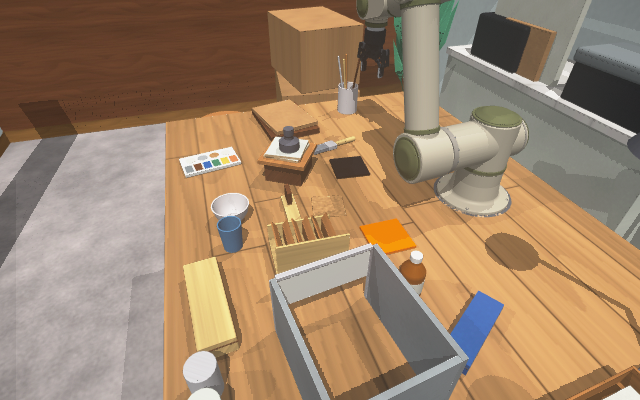

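The scene view shows the pile with the weight at (228,265), the cork mat at (274,236), the carriage at (347,213) with its handle at (286,260), and the cabinet at (412,145). In the side view the weight is at (289,140), the handle at (288,195) and the cabinet mouth at about (330,270). I'll crop in for precision.

Run:
```python
import cv2
a=cv2.imread("pics/scene0.png");b=cv2.imread("pics/side0.png")
def crop(i,x,y,w,h,f,n):
    c=cv2.resize(i[y:y+h,x:x+w],None,fx=f,fy=f,interpolation=cv2.INTER_CUBIC)
    for k in range(0,w,20): cv2.putText(c,str(x+k),(k*f,8),0,.3,(0,0,255),1); cv2.line(c,(k*f,8),(k*f,14),(0,0,255),1)
    for k in range(0,h,20): cv2.putText(c,str(y+k),(0,k*f+4),0,.3,(0,0,255),1)
    cv2.imwrite(n,c)
crop(a,160,80,320,240,0 or 2,"/tmp/x.png")
crop(a,160,200,200,130,4,"pics/c1.png")
crop(a,290,80,190,150,4,"pics/c2.png")
crop(b,225,115,200,145,4,"pics/c3.png")
```

```text
(no output)
```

View pics/c1.png

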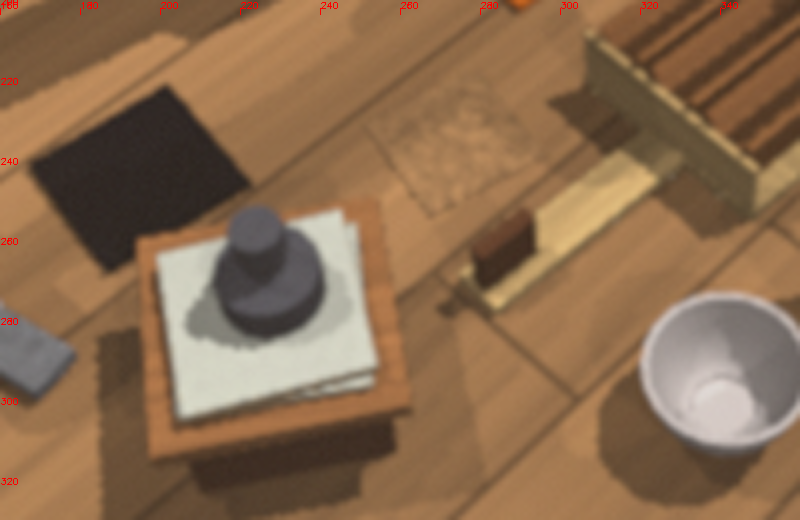

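View pics/c2.png

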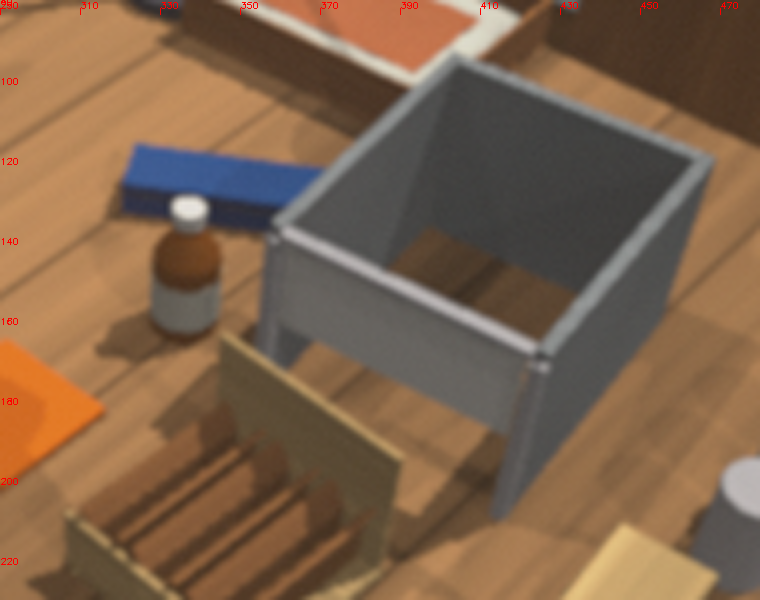

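View pics/c3.png

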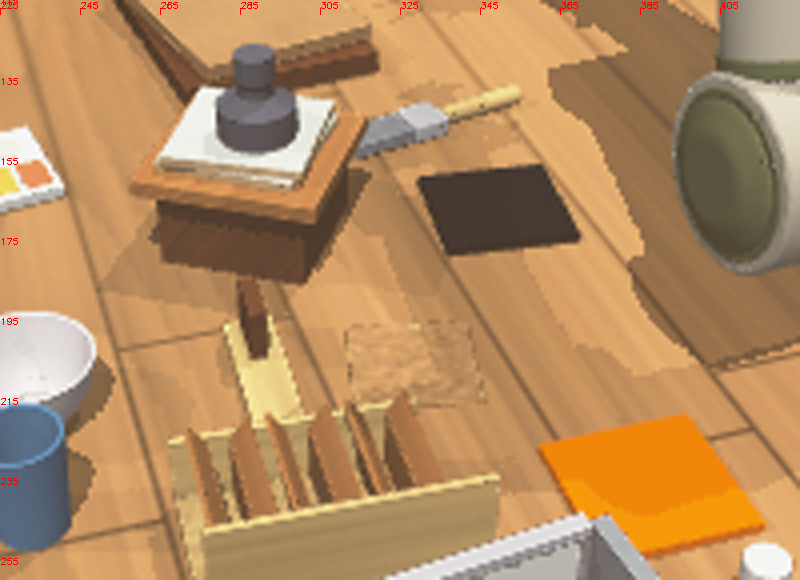

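The crops give block, board, mat, carriage, cabinet and knob corners in both views. Next I'll triangulate and fit poses.

```bash
cat > h.py <<'E'
from rig import *
import numpy as np, cv2
from scipy.optimize import least_squares
from scipy.spatial.transform import Rotation as R
C={n:get_calibration(n) for n in("scene","side")}
def proj(n,P):
    c=C[n];return cv2.projectPoints(np.array(P,float).reshape(-1,3),c["rvec"],c["tvec"],c["intrinsics"],None)[0].reshape(-1,2)
def fit(obs,x0,free_z=True):
    """obs: list (cam,(lx,ly,lz),(u,v)); solve x,y,yaw,(dz)"""
    def f(p):
        c,s=np.cos(p[2]),np.sin(p[2]);dz=p[3] if free_z else 0
        r=[]
        for n,l,uv in obs:
            P=[p[0]+c*l[0]-s*l[1],p[1]+s*l[0]+c*l[1],l[2]+dz]
            r+=list(proj(n,P)[0]-uv)
        return np.array(r)
    o=least_squares(f,list(x0)+([0] if free_z else []),loss='soft_l1')
    return o.x,f(o.x).round(1)
def tri(a,b):
    """a: scene px, b: side px"""
    P=[C[n]["intrinsics"]@np.c_[cv2.Rodrigues(C[n]["rvec"])[0],C[n]["tvec"]] for n in("scene","side")]
    X=cv2.triangulatePoints(P[0],P[1],np.array(a,float),np.array(b,float))[:,0];return X[:3]/X[3]
def ray(n,uv,z):
    c=C[n];Rm=cv2.Rodrigues(c["rvec"])[0];d=Rm.T@np.linalg.solve(c["intrinsics"],[uv[0],uv[1],1]);o=-Rm.T@c["tvec"]
    return o+d*(z-o[2])/d[2]
E
python3 - <<'E'
from h import *
np.set_printoptions(precision=2,suppress=True)
for n,uvs in {"blk z90":[(193.8,259.5),(254.5,249.5),(262,302),(197.5,315)]}.items(): print(n,[ray("scene",u,90).round() for u in uvs])
print("brd",[ray("scene",u,114).round() for u in [(199,263.3),(245.5,252.5),(254.5,292),(205,304.5)]])
print("mat",[ray("scene",u,3).round() for u in [(252,231.3),(268.8,254.3),(297.5,240),(280,220)]],[ray("side",u,3).round() for u in [(311.8,196.3),(342.5,195.5),(346.8,215.8),(312.5,208)]])
print("handle",[ray("scene",u,57).round() for u in [(278.8,262.5),(293.3,253)]],"tongue",[ray("scene",u,12).round() for u in [(275,268.8),(283.8,277.5)]])
print("rear",[ray("scene",u,65).round() for u in [(306.8,208.3),(349.5,241.3)]],"front",[ray("scene",u,140).round() for u in [(345.5,162.5),(390.5,195)]],[ray("side",u,140).round() for u in [(275.8,247.5),(349.5,234.5)]])
print("cab",[ray("scene",u,180).round() for u in [(358.8,135.5),(425.8,168.8),(403.8,93.8),(468,119.5)]])
print("knob",tri((223.8,255.5),(288.8,128.8)))
print("brd corners tri",tri((205,304.5),(265+0,137)) ,)
E
```

```text
blk z90 [array([ 439., -319.,   90.]), array([ 531., -188.,   90.]), array([ 661., -277.,   90.]), array([ 574., -407.,   90.])]
brd [array([ 475., -322.,  114.]), array([ 536., -219.,  114.]), array([ 639., -279.,  114.]), array([ 579., -382.,  114.])]
mat [array([ 424., -116.,    3.]), array([ 522., -138.,    3.]), array([547., -45.,   3.]), array([454., -28.,   3.])] [array([ 511., -136.,    3.]), array([ 415., -110.,    3.]), array([438., -12.,   3.]), array([526., -79.,   3.])]
handle [array([ 591., -158.,   57.]), array([ 598., -110.,   57.])] tongue [array([ 576., -162.,   12.]), array([ 613., -164.,   12.])]
rear [array([518.,  26.,  65.]), array([688.,  22.,  65.])] front [array([522., 190., 140.]), array([699., 177., 140.])] [array([693., 185., 140.]), array([521., 197., 140.])]
cab [array([501., 274., 180.]), array([729., 293., 180.]), array([474., 541., 180.]), array([702., 567., 180.])]
knob [ 541.88 -282.93  176.87]
brd corners tri [ 592.31 -381.76  115.1 ]
```

```bash
cat > fit0.py <<'E'
from h import *
np.set_printoptions(precision=3,suppress=True)
S,D="scene","side"
# block: x away, y left. yaw ~? corners scene
B=80
print("block",*fit([(S,(-B,-B,90),(193.8,259.5)),(S,(-B,B,90),(254.5,249.5)),(S,(B,B,90),(262,302)),(S,(B,-B,90),(197.5,315)),
 (D,(B,B,90),(258,161.3)),(D,(-B,B,90),(304.3,170.5)),(D,(-B,-B,90),(317.5,143.8))],(550,-298,-.6)))
b=60
print("board3",*fit([(S,(-b,-b,114),(199,263.3)),(S,(-b,b,114),(245.5,252.5)),(S,(b,b,114),(254.5,292)),(S,(b,-b,114),(205,304.5)),
 (D,(b,b,114),(265,154.5)),(D,(-b,-b,114),(309.3,139.3)),(D,(b,-b,114),(273.8,137))],(557,-300,-.6)))
m=50
print("mat",*fit([(S,(-m,-m,3),(252,231.3)),(S,(m,-m,3),(268.8,254.3)),(S,(m,m,3),(297.5,240)),(S,(-m,m,3),(280,220)),
 (D,(m,-m,3),(311.8,196.3)),(D,(-m,-m,3),(342.5,195.5)),(D,(-m,m,3),(346.8,215.8))],(487,-80,-.2)))
print("carriage",*fit([(S,(-88,-84,65),(306.8,208.3)),(S,(88,-84,65),(349.5,241.3)),(S,(-88,84,140),(345.5,162.5)),(S,(88,84,140),(390.5,195)),
 (D,(88,84,140),(275.8,247.5)),(D,(-88,84,140),(349.5,234.5)),(S,(0,-240,57),(286,257.8)),(S,(-20,-267,12),(275,268.8)),(S,(20,-267,12),(283.8,277.5))],(607,100,0)))
print("cab",*fit([(S,(-119,0,180),(358.8,135.5)),(S,(119,0,180),(425.8,168.8)),(S,(-119,271,180),(403.8,93.8)),(S,(119,271,180),(468,119.5)),
 (D,(119,0,180),(225+375/4,115+585/4)) if 0 else (S,(-119,0,180),(358.8,135.5))],(615,284,.1)))
for a,bb in [((223.8,255.5),(288.8,128.8)),((223.5,255),(288.5,129))]: print("knob",tri(a,bb))
E
python3 fit0.py
```

```text
block [ 544.166 -294.818   -0.592  -11.359] [ 0.3  0.5 -0.6 -0.4  0.2 -0.4 -0.8 -0.4 -0.6  0.8 -0.6 -0.9 -0.   1.6]
board3 [ 549.532 -297.433   -0.52   -11.668] [ 0.1  0.2 -0.5 -0.2 -0.4 -0.5  0.1 -0.2 -1.2 -0.1 -1.5  1.2  0.8 -0. ]
mat [478.429 -77.708  -0.241  -5.947] [-0.6 -0.4 -1.7 -0.2 -0.9 -1.   0.  -3.  -1.4  1.3 -1.6  0.8 -1.9  0.6]
carriage [603.833 105.527  -0.042  -3.173] [-1.5 -0.3 -0.7  1.6 -0.1 -0.3  0.5 -1.6 -0.8  1.4  0.1 -0.2 -0.1  0.5
 -0.2 -0.4  0.5 -0.1]
cab [603.263 304.952   0.092 -20.325] [-0.2 -0.4  1.  -0.4 -0.4  0.3  0.   1.7 -0.2 -0.4]
knob [ 541.876 -282.926  176.866]
knob [ 541.719 -282.726  177.233]
```

```bash
sed -i 's/r+=list(proj(n,P)\[0\]-uv)/r+=list(proj(n,P)[0]-uv+.375)/' h.py; python3 fit0.py
python3 - <<'E'
from h import *
print(tri((223.4,255.1),(288.4,128.4)))
s=sense();print(R.from_quat(np.r_[s['ee_rot'][1:],s['ee_rot'][0]]).as_matrix().round(3))
E
```

```text
block [ 544.42  -295.398   -0.592   -8.991] [ 0.4  0.6 -0.4 -0.3  0.4 -0.3 -0.8 -0.2 -0.4  0.4 -0.3 -1.2  0.3  1.3]
board3 [ 549.232 -297.839   -0.519  -10.002] [ 0.1  0.3 -0.4 -0.1 -0.3 -0.5  0.1 -0.1 -0.8 -0.2 -1.1  1.1  1.2 -0.1]
mat [477.981 -78.196  -0.239  -4.429] [-0.5 -0.3 -1.5 -0.1 -0.8 -1.   0.1 -2.9 -1.   1.2 -1.1  0.7 -1.4  0.4]
carriage [603.669 104.875  -0.045  -1.824] [-1.3 -0.2 -0.7  1.8  0.3 -0.2  0.8 -1.3 -0.6  1.1  0.4 -0.4 -0.2  0.5
 -0.2 -0.3  0.4 -0. ]
cab [601.975 304.568   0.092 -19.319] [-0.2 -0.4  1.  -0.4 -0.4  0.4  0.   1.7 -0.2 -0.4]
knob [ 541.876 -282.926  176.866]
knob [ 541.719 -282.726  177.233]
[ 542.23389094 -283.48372747  178.69763535]
[[ 0.952  0.305 -0.   ]
 [ 0.305 -0.952  0.001]
 [ 0.    -0.001 -1.   ]]
```

```bash
cat >> h.py <<'E'
import json
def rot(s): q=s["ee_rot"];return R.from_quat(np.r_[q[1:],q[0]])
def RT(z,y):
    z=np.array(z,float);z/=np.linalg.norm(z);y=np.array(y,float);y-=z*(y@z);y/=np.linalg.norm(y)
    return R.from_matrix(np.c_[np.cross(y,z),y,z])
def plan(wps,g,n=None,p=None,r=None,speed=.9,rs=.9):
    """wps: list of (pos,R or None,opening or None[,rows]); prints calls of <=8 rows"""
    s=sense();p=s["eef_pos"] if p is None else np.array(p,float);r=rot(s) if r is None else r
    rows=[]
    for w in wps:
        P,Q,o=w[:3];P=np.array(P,float);Q=Q or r;g=g if o is None else o
        d=r.inv()*Q;k=max(1,int(np.ceil(max(np.abs(r.inv().apply(P-p)).max()/50/speed,np.linalg.norm(P-p)/62/speed,d.magnitude()/.15/rs))))
        if len(w)>3:k=max(k,w[3])
        for i in range(k,0,-1):
            t=1/i;Pn=p+(P-p)*t;Rn=r*R.from_rotvec((r.inv()*Q).as_rotvec()*t)
            a=(r.inv().apply(Pn-p)/50).round(2);b=((r.inv()*Rn).as_rotvec()/.15).round(2)
            p=p+r.apply(a*50);r=r*R.from_rotvec(b*.15)
            rows.append([g]+[float(x)+0. for x in np.r_[a,b]])
    for i in range(0,len(rows),8): print(json.dumps([rows[i:i+8]]))
    return p,r
def snap(n,f):
    s=sense();i=capture(n);cv2.imwrite("pics/"+f+".png",i[:,:,::-1]);np.savez("pics/"+f+".npz",p=s["eef_pos"],q=s["ee_rot"]);return i
W=get_calibration("wrist")
def wpose(f):
    d=np.load("pics/"+f+".npz");T=np.eye(4);q=d["q"];T[:3,:3]=R.from_quat(np.r_[q[1:],q[0]]).as_matrix();T[:3,3]=d["p"];return T@W["T_tool_cam"]
def wproj(f,P):
    T=wpose(f);c=(np.array(P,float).reshape(-1,3)-T[:3,3])@T[:3,:3];K=W["intrinsics"]
    h=np.hypot(c[:,0],c[:,1])+1e-9;th=np.arctan2(h,c[:,2]);return np.c_[K[0,2]+K[0,0]*th*c[:,0]/h,K[1,2]+K[1,1]*th*c[:,1]/h]
def wray(f,uv,z):
    T=wpose(f);K=W["intrinsics"];d=np.array([(uv[0]-K[0,2])/K[0,0],(uv[1]-K[1,2])/K[1,1]]);th=np.linalg.norm(d)
    v=T[:3,:3]@np.r_[d/th*np.sin(th),np.cos(th)];return T[:3,3]+v*(z-T[2,3])/v[2]
E
python3 - <<'E'
from h import *
plan([((460,-330,320),None,None),((530,-280,300),None,None)],1.0)
E
```

```text
[[[1.0, 0.84, -0.18, -0.19, 0.0, 0.0, 0.0], [1.0, 0.84, -0.18, -0.19, 0.0, 0.0, 0.0], [1.0, 0.84, -0.17, -0.19, 0.0, 0.0, 0.0], [1.0, 0.85, -0.18, -0.19, 0.0, 0.0, 0.0], [1.0, 0.84, -0.17, -0.18, 0.0, 0.0, 0.0], [1.0, 0.85, -0.18, -0.19, 0.0, 0.0, 0.0], [1.0, 0.84, -0.17, -0.18, 0.0, 0.0, 0.0], [1.0, 0.85, -0.18, -0.19, 0.0, 0.0, 0.0]]]
[[[1.0, 0.82, -0.26, 0.2, 0.0, 0.0, 0.0], [1.0, 0.82, -0.26, 0.2, 0.0, 0.0, 0.0]]]
```

arm_command(steps=[[[1.0,0.84,-0.18,-0.19,0.0,0.0,0.0],[1.0,0.84,-0.18,-0.19,0.0,0.0,0.0],[1.0,0.84,-0.17,-0.19,0.0,0.0,0.0],[1.0,0.85,-0.18,-0.19,0.0,0.0,0.0],[1.0,0.84,-0.17,-0.18,0.0,0.0,0.0],[1.0,0.85,-0.18,-0.19,0.0,0.0,0.0],[1.0,0.84,-0.17,-0.18,0.0,0.0,0.0],[1.0,0.85,-0.18,-0.19,0.0,0.0,0.0]]])

```text
time_s: 1.15
eef_pos: [461.1, -329.1, 320.3]
ee_rot: [-0.0, 0.988, 0.154, -0.0]
force: [0.3, 0.2, -0.0]
grip_width: 1.0
grip_force: 0.0
```

arm_command(steps=[[[1.0,0.82,-0.26,0.2,0.0,0.0,0.0],[1.0,0.82,-0.26,0.2,0.0,0.0,0.0],[1,0,0,0,0,0,0]]])

```text
time_s: 1.52
eef_pos: [531.5, -278.3, 298.8]
ee_rot: [-0.001, 0.988, 0.156, -0.001]
force: [0.1, 0.2, -0.4]
grip_width: 0.995
grip_force: 0.0
```

Run:
```python
from h import *
i=snap("wrist","w1");s=sense();print(s["eef_pos"],s["joints"],s["force"])
c=i[:,:,::-1].copy()
for P in [(545,-296,90),(549,-298,114),(541,-284,189),(478,-78,3),(595,-137,57)]: 
    u=wproj("w1",P)[0];print(P,u)
cv2.imwrite("pics/w1v.png",cv2.resize(c,(800,500),interpolation=cv2.INTER_CUBIC))
```

```text
[ 530.5957691  -279.46451825  299.51072079] [-6.79887938e-01  4.55354014e-01  1.15494548e+00 -1.45129343e-04
  1.53276049e+00  5.79259822e-01] [-0.82196    -0.07932219  0.56283835]
(545, -296, 90) [341.46319627 170.22564944]
(549, -298, 114) [345.82470166 172.48743277]
(541, -284, 189) [332.7875665 198.0097303]
(478, -78, 3) [183.64052642 156.8502316 ]
(595, -137, 57) [227.54503266  87.95139456]
```

View pics/w1v.png

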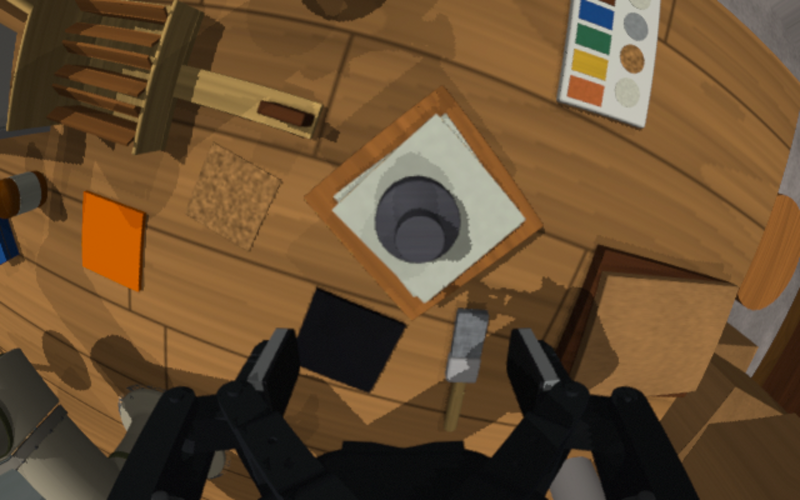

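Wrist view in 800x500 pixels: block corners are (444,88), (542,230), (416,320) and (304,198). The board corners are (437,113), (526,219), (424,303) and (332,210). The knob is at (420,234), the mat around (233,197), and the handle at (262,103)–(308,118).

```bash
cat >> h.py <<'E'
def wfit(f,obs,x0,sc=1.25,z=False):
    def fun(p):
        c,s=np.cos(p[2]),np.sin(p[2]);dz=p[3] if z else 0
        return np.concatenate([wproj(f,[p[0]+c*l[0]-s*l[1],p[1]+s*l[0]+c*l[1],l[2]+dz])[0]-((np.array(uv)+.5)/sc-.5) for l,uv in obs])
    o=least_squares(fun,list(x0)+([0] if z else []),loss='soft_l1');return o.x.round(3),fun(o.x).round(1)
E
python3 - <<'E'
from h import *
np.set_printoptions(precision=3,suppress=True)
B=80;b=60;m=50
for z in (0,1):
    print("block",*wfit("w1",[((B,B,90),(444,88)),((B,-B,90),(542,230)),((-B,-B,90),(416,320)),((-B,B,90),(304,198))],(545,-296,-.59),z=z))
    print("board",*wfit("w1",[((b,b,114),(437,113)),((b,-b,114),(526,219)),((-b,-b,114),(424,303)),((-b,b,114),(332,210))],(549,-298,-.52),z=z))
    print("mat",*wfit("w1",[((m,m,3),(213,143)),((m,-m,3),(280,180)),((-m,-m,3),(250,250)),((-m,m,3),(188,210))],(478,-78,-.24),z=z))
print("knob",wray("w1",(335.9,187),189),"foot",wray("w1",((418+.5)/1.25,(218+.5)/1.25),144))
print("handle",*[wray("w1",(u/1.25,v/1.25),57) for u,v in((262,103),(308,118))],"tongue",*[wray("w1",(u/1.25,v/1.25),12) for u,v in((324,103),(315,138))])
E
```

```text
block [ 544.985 -296.499   -0.595] [ 0.8 -1.1  2.4 -0.6 -4.   2.9 -0.7  0.8]
board [ 550.085 -296.176   -0.517] [-0.1 -1.5  1.6  0.4  0.2  2.  -2.  -0.1]
mat [477.757 -79.087  -0.22 ] [ 0.  -1.8  2.1 -0.5 -0.3  0.8 -2.3  2.3]
block [ 544.259 -296.594   -0.596   -6.904] [ 0.1  0.1  0.3 -1.5 -4.2  0.7  0.8  0.2]
board [ 548.852 -297.18    -0.517   -7.683] [-0.1  0.2 -0.1  0.1  0.4  0.2 -0.1 -0.4]
mat [472.009 -71.93   -0.216 -18.537] [ 0.6  0.1  0.4 -0.2 -0.6 -1.  -0.6  1.9]
knob [ 550.594 -283.415  189.   ] foot [ 549.782 -284.463  144.   ]
handle [ 596.27  -112.171   57.   ] [ 593.253 -162.349   57.   ] tongue [ 611.023 -163.763   12.   ] [ 571.84 -165.13   12.  ]
```

Run:
```python
from h import *
plan([((549.5,-284,230),None,1.0),((549.5,-284,174),None,1.0,3),((549.5,-284,174),None,0.0,5)],1.0)
```

```text
[[[1.0, 0.17, 0.1, 0.69, 0.0, 0.0, 0.0], [1.0, 0.16, 0.1, 0.7, 0.0, 0.0, 0.0], [1.0, 0.0, 0.0, 0.37, 0.0, 0.0, 0.0], [1.0, 0.0, 0.0, 0.37, 0.0, 0.0, 0.0], [1.0, 0.0, 0.01, 0.38, 0.0, 0.0, 0.0], [0.0, 0.0, 0.0, 0.0, 0.0, 0.0, 0.0], [0.0, 0.0, 0.0, 0.0, 0.0, 0.0, 0.0], [0.0, 0.0, 0.0, 0.0, 0.0, 0.0, 0.0]]]
[[[0.0, 0.0, 0.0, 0.0, 0.0, 0.0, 0.0], [0.0, 0.0, 0.0, 0.0, 0.0, 0.0, 0.0]]]
```

arm_command(steps=[[[1.0,0.17,0.1,0.69,0,0,0],[1.0,0.16,0.1,0.7,0,0,0],[1.0,0,0,0.37,0,0,0],[1.0,0,0,0.37,0,0,0],[1.0,0,0.01,0.38,0,0,0],[1,0,0,0,0,0,0],[0.0,0,0,0,0,0,0],[0.0,0,0,0,0,0,0]]], squeeze=50)

```text
time_s: 2.58
eef_pos: [549.2, -285.6, 175.9]
ee_rot: [0.001, 0.988, 0.154, 0.001]
force: [0.9, -0.1, -0.3]
grip_width: 0.602
grip_force: 0.0
```

arm_command(steps=[[[0,0,0,0,0,0,0],[0,0,0,0,0,0,0],[0,0,0,0,0,0,0],[0,0,0,-0.4,0,0,0],[0,0,0,-0.4,0,0,0]]])

```text
time_s: 3.2
eef_pos: [548.7, -284.9, 214.1]
ee_rot: [-0.001, 0.988, 0.154, -0.001]
force: [0.9, -0.7, -6.0]
grip_width: 0.376
grip_force: 50.9
```

Run:
```python
from h import *
s=sense();print(s["eef_pos"],s["force"],s["grip_width"],s["grip_force"])
plan([((530,-240,240),None,0.0),((478,-79,230),None,0.0),((478,-79,90),None,0.0,5),((478,-79,66),None,0.0,3)],0.0)
```

```text
[ 548.65885221 -284.94060803  214.05421459] [ 0.91323803 -0.65479629 -5.99152764] 0.37558414286998 50.94288234366104
[[[0.0, -0.04, -0.49, -0.26, 0.0, 0.0, 0.0], [0.0, -0.04, -0.48, -0.26, 0.0, 0.0, 0.0], [0.0, 0.0, -0.85, 0.05, 0.0, 0.0, 0.0], [0.0, 0.0, -0.84, 0.05, 0.0, 0.0, 0.0], [0.0, -0.01, -0.85, 0.05, 0.0, 0.0, 0.0], [0.0, 0.0, -0.84, 0.06, 0.0, 0.0, 0.0], [0.0, 0.0, 0.0, 0.56, 0.0, 0.0, 0.0], [0.0, 0.0, 0.0, 0.56, 0.0, 0.0, 0.0]]]
[[[0.0, 0.0, 0.0, 0.56, 0.0, 0.0, 0.0], [0.0, 0.0, 0.0, 0.56, 0.0, 0.0, 0.0], [0.0, 0.0, 0.0, 0.56, 0.0, 0.0, 0.0], [0.0, 0.0, 0.0, 0.16, 0.0, 0.0, 0.0], [0.0, 0.0, 0.0, 0.16, 0.0, 0.0, 0.0], [0.0, 0.0, 0.0, 0.16, 0.0, 0.0, 0.0]]]
```

arm_command(steps=[[[0.0,-0.04,-0.49,-0.26,0.0,0.0,0.0],[0.0,-0.04,-0.48,-0.26,0.0,0.0,0.0],[0.0,0.0,-0.85,0.05,0.0,0.0,0.0],[0.0,0.0,-0.84,0.05,0.0,0.0,0.0],[0.0,-0.01,-0.85,0.05,0.0,0.0,0.0],[0.0,0.0,-0.84,0.06,0.0,0.0,0.0],[0.0,0.0,0.0,0.56,0.0,0.0,0.0],[0.0,0.0,0.0,0.56,0.0,0.0,0.0]]])

```text
time_s: 4.2
eef_pos: [478.0, -78.8, 173.1]
ee_rot: [-0.0, 0.988, 0.155, -0.0]
force: [0.4, 0.5, -5.3]
grip_width: 0.378
grip_force: 51.4
```

arm_command(steps=[[[0.0,0.0,0.0,0.56,0.0,0.0,0.0],[0.0,0.0,0.0,0.56,0.0,0.0,0.0],[0.0,0.0,0.0,0.56,0.0,0.0,0.0],[0.0,0.0,0.0,0.16,0.0,0.0,0.0],[0.0,0.0,0.0,0.16,0.0,0.0,0.0],[0.0,0.0,0.0,0.16,0.0,0.0,0.0],[0,0,0,0,0,0,0]]])

```text
time_s: 5.08
eef_pos: [479.9, -78.6, 70.3]
ee_rot: [0.0, 0.988, 0.154, 0.002]
force: [-9.7, 13.4, 36.3]
grip_width: 0.373
grip_force: 59.1
```

arm_command(steps=[[[0.0,0,0,0.05,0,0,0],[0,0,0,0,0,0,0]]])

```text
time_s: 5.32
eef_pos: [480.1, -78.6, 70.1]
ee_rot: [0.0, 0.988, 0.154, 0.002]
force: [-20.9, 16.8, 66.7]
grip_width: 0.376
grip_force: 62.3
```

arm_command(steps=[[[0.0,0,0,-0.12,0,0,0],[0.0,0,0,0,0,0,0],[1,0,0,0,0,0,0],[1,0,0,0,0,0,0],[1,0,0,0,0,0,0],[1,0,0,-0.5,0,0,0],[1,0,0,-0.9,0,0,0],[1,0,0,-0.9,0,0,0]]])

```text
time_s: 6.32
eef_pos: [478.3, -79.4, 186.0]
ee_rot: [-0.0, 0.988, 0.154, -0.0]
force: [1.1, 0.1, -0.5]
grip_width: 0.996
grip_force: 0.0
```

arm_command(steps=[[[1,0,0.3,-0.9,0,0,0],[1,0,0.8,-0.5,0,0,0],[1,0,0.8,-0.5,0,0,0],[1,0,0.8,0,0,0,0],[1,0,0,0,0,0,0]]])

```text
time_s: 6.95
eef_pos: [519.8, -210.1, 279.0]
ee_rot: [-0.0, 0.988, 0.153, -0.0]
force: [-1.3, 0.9, -1.4]
grip_width: 0.998
grip_force: 0.0
```

Run:
```python
from h import *
i=snap("wrist","w2");s=sense();print(s["eef_pos"],s["joints"],s["force"])
a=capture("scene")[:,:,::-1];
c=cv2.resize(i[:,:,::-1],(800,500),interpolation=cv2.INTER_CUBIC)
cv2.imwrite("pics/w2v.png",c)
a2=capture("side")[:,:,::-1];cv2.imwrite("pics/scene2.png",a);cv2.imwrite("pics/side2.png",a2)
```

```text
[ 519.54036997 -208.65155245  279.07135886] [-5.91215483e-01  3.70297727e-01  1.33018904e+00  1.70055251e-04
  1.44235350e+00  6.71166375e-01] [-0.52692331  0.69801672 -0.28912755]
```

View pics/w2v.png

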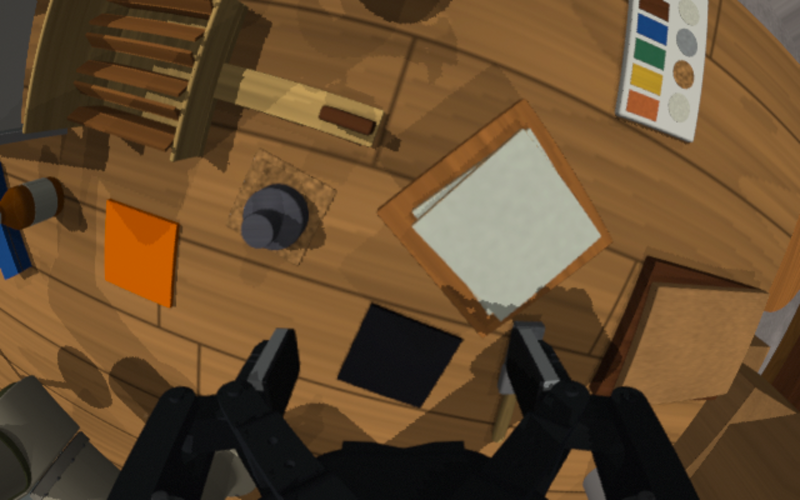

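Run:
```python
from h import *
np.set_printoptions(precision=3,suppress=True)
for nm,uv,z in [("stackTopL",(655,258),40),("stackTopNear",(595,385),40),("topboardL",(655,275),40),("topboardR",(765,290),40),("brush head",(520,325),10),("brush tip",(497,437),10),("blackL",(370,303),5),("blackR",(462,340),5),("weight foot ctr",(275,215),33),("knob",(258,229),78)]:
    print(nm,wray("w2",((uv[0]+.5)/1.25-.5,(uv[1]+.5)/1.25-.5),z))
print("side stack",*[ray("side",u,z) for u,z in (((288,136),40),((318,125),40),((265,105),40))],"scene", *[ray("scene",u,40) for u in ((160,352),(108,315))])
b=60;B=80
print("block",*wfit("w2",[((B,B,90),(525,99)),((B,-B,90),(610,238)),((-B,-B,90),(487,333)),((-B,B,90),(378,212))],(545,-296,-.59),z=1))
print("board",*wfit("w2",[((b,b,106),(526,128)),((b,-b,106),(602,234)),((-b,-b,106),(492,320)),((-b,b,106),(413,222))],(549,-298,-.52),z=1))
m=50
print("mat",*wfit("w2",[((m,m,3),(262,150)),((m,-m,3),(336,190)),((-m,-m,3),(300,264)),((-m,m,3),(229,226))],(478,-78,-.24)))
```

```text
stackTopL [ 565.179 -507.91    40.   ]
stackTopNear [ 381.793 -520.585   40.   ]
topboardL [ 546.191 -520.021   40.   ]
topboardR [ 592.412 -769.926   40.   ]
brush head [ 425.789 -389.148   10.   ]
brush tip [ 240.222 -443.807   10.   ]
blackL [ 399.075 -208.095    5.   ]
blackR [ 383.679 -329.105    5.   ]
weight foot ctr [478.019 -84.866  33.   ]
knob [475.016 -83.313  78.   ]
side stack [ 499.662 -483.899   40.   ] [ 359.62  -536.983   40.   ] [ 527.104 -795.388   40.   ] scene [ 559.506 -518.106   40.   ] [ 382.876 -555.73    40.   ]
block [ 547.125 -298.622   -0.575  -12.105] [-0.9  0.1  1.1 -0.3 -2.   0.5  1.8 -0.2]
board [ 549.994 -297.315   -0.542   -1.087] [ 0.1 -0.6 -0.9  2.2  5.2 -0.5 -0.5  0.1]
mat [476.997 -80.812  -0.209] [-1.7 -1.6  2.6  0.1  0.6  1.8 -1.5 -0. ]
```

Run:
```python
from h import *
Q=RT((0,0,-1),(.868,-.497,0))
p,r=plan([((550,-297,200),Q,0.7),((550,-297,126),Q,0.7,3)],0.7)
```

```text
[[[0.7, 0.01, 0.32, 0.26, 0.0, 0.0, -0.82], [0.7, -0.03, 0.31, 0.27, 0.0, 0.0, -0.82], [0.7, -0.07, 0.31, 0.26, 0.0, 0.0, -0.82], [0.7, -0.11, 0.29, 0.27, 0.0, 0.0, -0.83], [0.7, -0.15, 0.28, 0.26, 0.0, 0.0, -0.82], [0.7, -0.18, 0.26, 0.27, 0.0, 0.0, -0.83], [0.7, 0.0, 0.0, 0.49, 0.0, 0.0, 0.0], [0.7, 0.0, 0.0, 0.49, 0.0, 0.0, 0.0]]]
[[[0.7, 0.0, 0.0, 0.5, 0.0, 0.0, 0.0]]]
```

arm_command(steps=[[[0.7,0.01,0.32,0.26,0.0,0.0,-0.82],[0.7,-0.03,0.31,0.27,0.0,0.0,-0.82],[0.7,-0.07,0.31,0.26,0.0,0.0,-0.82],[0.7,-0.11,0.29,0.27,0.0,0.0,-0.83],[0.7,-0.15,0.28,0.26,0.0,0.0,-0.82],[0.7,-0.18,0.26,0.27,0.0,0.0,-0.83],[0.7,0.0,0.0,0.49,0.0,0.0,0.0],[0.7,0.0,0.0,0.49,0.0,0.0,0.0]]])

```text
time_s: 8.1
eef_pos: [550.1, -296.7, 150.8]
ee_rot: [0.0, 0.865, 0.502, 0.0]
force: [-0.1, -0.3, -0.8]
grip_width: 0.698
grip_force: 0.0
```

arm_command(steps=[[[0.7,0,0,0.5,0,0,0],[0.7,0,0,0,0,0,0],[0.7,0,0,0.08,0,0,0],[0.7,0,0,0,0,0,0]]])

```text
time_s: 8.6
eef_pos: [550.3, -297.6, 123.1]
ee_rot: [0.001, 0.865, 0.502, 0.0]
force: [-0.3, -0.5, -1.1]
grip_width: 0.699
grip_force: 0.0
```

arm_command(steps=[[[0.7,0,0,0.08,0,0,0],[0.7,0,0,0,0,0,0]]])

```text
time_s: 8.85
eef_pos: [549.9, -297.6, 118.2]
ee_rot: [-0.0, 0.865, 0.502, -0.0]
force: [-0.4, 0.5, -0.4]
grip_width: 0.7
grip_force: 0.0
```

arm_command(steps=[[[0.7,0,0,0.08,0,0,0],[0.7,0,0,0,0,0,0]]])

```text
time_s: 9.1
eef_pos: [550.2, -297.8, 115.0]
ee_rot: [0.0, 0.865, 0.502, 0.0]
force: [-1.1, 0.9, 5.1]
grip_width: 0.702
grip_force: 2.6
```

arm_command(steps=[[[0.7,0,0,-0.5,0,0,0],[0.7,0.83,0,0,0,0,0],[0.7,0.83,0,0,0,0,0],[0.7,0,0,0,0,0,0],[0.7,0,0,0.3,0,0,0],[0.7,0,0,0.28,0,0,0],[0.7,0,0,0,0,0,0]]])

```text
time_s: 9.98
eef_pos: [590.2, -226.0, 108.3]
ee_rot: [-0.001, 0.865, 0.501, -0.001]
force: [-0.1, 0.7, -0.4]
grip_width: 0.703
grip_force: 0.0
```

arm_command(steps=[[[0.7,-0.16,0,0,0,0,0],[0.7,-0.16,0,0,0,0,0],[0.7,-0.16,0,0,0,0,0],[0.7,-0.16,0,0,0,0,0],[0.7,-0.16,0,0,0,0,0],[0.7,-0.16,0,0,0,0,0],[0.7,0,0,0,0,0,0]]])

```text
time_s: 10.85
eef_pos: [567.0, -267.9, 110.2]
ee_rot: [-0.0, 0.865, 0.501, -0.0]
force: [0.1, -0.5, 0.5]
grip_width: 0.701
grip_force: 0.0
```

Run:
```python
from h import *
i=snap("wrist","w3");s=sense();print(s["eef_pos"],s["joints"],s["force"])
c=cv2.resize(i[:,:,::-1],(800,500),interpolation=cv2.INTER_CUBIC)
cv2.imwrite("pics/w3v.png",c)
```

```text
[ 567.17022719 -267.57775655  110.18702882] [-6.27255279e-01  6.59007948e-01  1.32923186e+00 -2.53049999e-04
  1.15357996e+00 -1.06702708e-01] [-0.23331889  0.35825803 -0.45963579]
```

View pics/w3v.png

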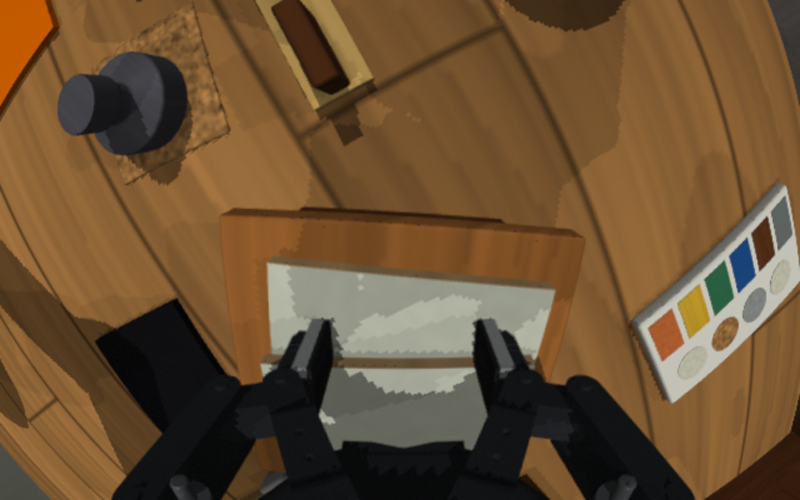

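Run:
```python
from h import *
np.set_printoptions(precision=1,suppress=True)
bc=np.array([545,-296.5]);a=-.592;c,s=np.cos(a),np.sin(a)
def blk(P): d=P[:2]-bc;return np.array([c*d[0]+s*d[1],-s*d[0]+c*d[1]])
for n,uv,z in [("topEdgeL",(262,357),106),("topEdgeR",(540,366),106),("lowL",(268,262),98),("lowR",(555,290),98),("blkL",(221,211),90),("blkR",(584,237),90)]:
    P=wray("w3",((uv[0]+.5)/1.25-.5,(uv[1]+.5)/1.25-.5),z);print(n,P,blk(P))
print(blk(sense()["eef_pos"]))
```

```text
topEdgeL [ 510.7 -244.8  106. ] [-57.3  23.8]
topEdgeR [ 613.6 -309.2  106. ] [64.  27.7]
lowL [ 536.7 -212.4   98. ] [-53.8  65.2]
lowR [ 633.6 -282.5   98. ] [65.7 61.1]
blkL [ 527.1 -183.8   90. ] [-77.8  83.5]
blkR [ 656.4 -271.2   90. ] [78.4 83.1]
[ 2.3 36.4]
```

arm_command(steps=[[[0.7,-0.11,0,0,0,0,0],[0.7,-0.12,0,0,0,0,0],[0.7,0,0,0,0,0,0],[0.7,0.2,0,0,0,0,0],[0.7,0,0,-0.6,0,0,0],[0.7,0,0,-0.8,0,0,0],[0.7,0,0,-0.8,0,0,0],[0.7,0,0,-0.8,0,0,0]]])

```text
time_s: 11.9
eef_pos: [566.9, -267.7, 261.7]
ee_rot: [-0.0, 0.865, 0.502, 0.0]
force: [-0.1, -0.0, 0.0]
grip_width: 0.696
grip_force: 0.0
```

```bash
cat >> h.py <<'E'
bc=np.array([545,-296.5,0]);ba=-.592;ex=np.array([np.cos(ba),np.sin(ba),0]);ey=np.array([-np.sin(ba),np.cos(ba),0]);up=np.array([0,0,1.])
def tang(th): return R.from_matrix(np.c_[ex,np.cross(ey*np.cos(th)-up*np.sin(th),ex),ey*np.cos(th)-up*np.sin(th)])
E
python3 - <<'E'
from h import *
i=snap("wrist","w4");s=sense();print(s["eef_pos"],s["joints"],s["force"])
E0=np.array([488.9,-386,0])
print(tang(np.pi/2).as_matrix().round(2))
p,r=plan([(E0-90*ey+260*up,tang(np.pi/2),.5),(E0-90*ey+260*up,tang(.35),.5)],.5)
print(p)
E
```

```text
[ 568.00803977 -268.48177611  267.67125204] [-6.27756157e-01  5.30779344e-01  1.12055122e+00  5.50742423e-05
  1.48132934e+00 -1.08491813e-01] [0.32491594 0.04281203 4.84207013]
[[ 0.83 -0.56  0.  ]
 [-0.56 -0.83  0.  ]
 [-0.   -0.   -1.  ]]
[[[0.5, -0.36, -0.03, 0.01, 0.0, 0.0, 0.84], [0.5, -0.36, 0.02, 0.01, 0.0, 0.0, 0.84], [0.5, -0.35, 0.06, 0.01, 0.0, 0.0, 0.84], [0.5, -0.34, 0.11, 0.01, 0.0, -0.01, 0.84], [0.5, -0.32, 0.15, 0.01, 0.0, 0.0, 0.84], [0.5, -0.3, 0.19, 0.01, 0.0, -0.01, 0.84], [0.5, -0.28, 0.22, 0.01, 0.01, -0.01, 0.85], [0.5, -0.24, 0.26, 0.02, 0.01, 0.0, 0.84]]]
[[[0.5, -0.21, 0.29, 0.01, 0.0, 0.0, 0.85], [0.5, -0.17, 0.31, 0.02, 0.0, -0.01, 0.84], [0.5, -0.13, 0.33, 0.01, 0.01, -0.01, 0.85], [0.5, -0.09, 0.34, 0.02, 0.01, 0.0, 0.84], [0.5, -0.05, 0.36, 0.01, 0.0, -0.01, 0.85], [0.5, 0.0, 0.0, 0.0, 0.81, 0.0, 0.0], [0.5, 0.0, 0.0, 0.0, 0.81, 0.0, 0.0], [0.5, 0.0, 0.0, 0.0, 0.81, 0.0, 0.0]]]
[[[0.5, 0.0, 0.0, 0.0, 0.82, 0.0, 0.0], [0.5, 0.0, 0.0, 0.0, 0.81, 0.0, 0.0], [0.5, 0.0, 0.0, 0.0, 0.82, 0.0, 0.0], [0.5, 0.0, 0.0, 0.0, 0.81, 0.0, 0.0], [0.5, 0.0, 0.0, 0.0, 0.82, 0.0, 0.0], [0.5, 0.0, 0.0, 0.0, 0.81, 0.0, 0.0], [0.5, 0.0, 0.0, 0.0, 0.82, 0.0, 0.0]]]
[ 438.77332561 -460.80347856  259.98867185]
```

arm_command(steps=[[[0.5,-0.36,-0.03,0.01,0.0,0.0,0.84],[0.5,-0.36,0.02,0.01,0.0,0.0,0.84],[0.5,-0.35,0.06,0.01,0.0,0.0,0.84],[0.5,-0.34,0.11,0.01,0.0,-0.01,0.84],[0.5,-0.32,0.15,0.01,0.0,0.0,0.84],[0.5,-0.3,0.19,0.01,0.0,-0.01,0.84],[0.5,-0.28,0.22,0.01,0.01,-0.01,0.85],[0.5,-0.24,0.26,0.02,0.01,0.0,0.84]]])

```text
time_s: 12.95
eef_pos: [487.1, -386.7, 255.8]
ee_rot: [-0.001, 1.0, 0.019, -0.002]
force: [1.1, -0.6, 0.3]
grip_width: 0.498
grip_force: 0.0
```

arm_command(steps=[[[0.5,-0.21,0.29,0.01,0.0,0.0,0.85],[0.5,-0.17,0.31,0.02,0.0,-0.01,0.84],[0.5,-0.13,0.33,0.01,0.01,-0.01,0.85],[0.5,-0.09,0.34,0.02,0.01,0.0,0.84],[0.5,-0.05,0.36,0.01,0.0,-0.01,0.85],[0.5,0.0,0.0,0.0,0.81,0.0,0.0],[0.5,0.0,0.0,0.0,0.81,0.0,0.0],[0.5,0.0,0.0,0.0,0.81,0.0,0.0]]])

```text
time_s: 13.95
eef_pos: [437.8, -460.3, 252.7]
ee_rot: [-0.176, 0.94, -0.288, 0.049]
force: [0.6, -0.2, -0.4]
grip_width: 0.5
grip_force: 0.0
```

Run:
```python
from h import *
s=sense();print(s["eef_pos"],s["joints"],rot(s).as_matrix().round(2))
```

```text
[ 437.8188274  -460.31949552  252.7219207 ] [-1.1151471   0.63216711  1.03625933  0.31443125  1.66616176  1.04953693] [[ 0.83 -0.52  0.19]
 [-0.56 -0.77  0.3 ]
 [-0.01 -0.36 -0.93]]
```

arm_command(steps=[[[0.5,0.0,0.0,0.0,0.82,0.0,0.0],[0.5,0.0,0.0,0.0,0.81,0.0,0.0],[0.5,0.0,0.0,0.0,0.82,0.0,0.0],[0.5,0.0,0.0,0.0,0.81,0.0,0.0],[0.5,0.0,0.0,0.0,0.82,0.0,0.0],[0.5,0.0,0.0,0.0,0.81,0.0,0.0],[0.5,0.0,0.0,0.0,0.82,0.0,0.0]]])

```text
time_s: 14.82
eef_pos: [437.6, -460.5, 252.4]
ee_rot: [-0.551, 0.782, -0.242, 0.164]
force: [-0.3, -0.2, 0.0]
grip_width: 0.504
grip_force: 0.0
```

Run:
```python
from h import *
s=sense();print(s["eef_pos"],s["joints"],rot(s).as_matrix().round(2))
a=snap("scene","s5")[:,:,::-1];b=snap("side","d5")[:,:,::-1];w=snap("wrist","w5")[:,:,::-1]
cv2.imwrite("pics/m5.png",np.vstack([np.hstack([cv2.resize(a[180:360,100:340],None,fx=5/3,fy=5/3),cv2.resize(b[60:240,200:440],None,fx=5/3,fy=5/3)]),np.hstack([cv2.resize(w,(400,250)),cv2.resize(a,(400,250))])]))
```

```text
[ 437.6494882  -460.48175499  252.43041853] [-1.28564007  0.88210246  0.96509921  0.97350371  2.08071558  1.01825818] [[ 0.83 -0.2   0.52]
 [-0.56 -0.28  0.78]
 [-0.01 -0.94 -0.34]]
```

View pics/m5.png

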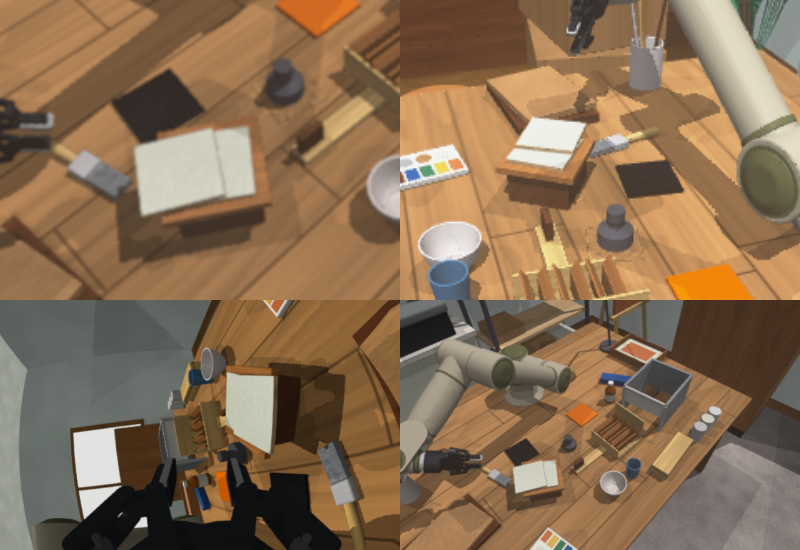

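Run:
```python
from h import *
np.set_printoptions(precision=1,suppress=True)
b=60;k=lambda u,v:(100+u*.6,180+v*.6);d=lambda u,v:(200+(u-400)*.6,60+v*.6)
o=[("scene",(-b,-b,106),k(135,148)),("scene",(b,-b,106),k(143,216)),("scene",(b,b,106),k(228,200)),("scene",(-b,b,106),k(213,129)),
("side",(-b,-b,106),d(528,116)),("side",(-b,b,106),d(587,121)),("side",(b,b,106),d(562,167)),("side",(b,-b,106),d(506,162))]
for z in (0,1):
  p,e=fit(o,(520,-335,-.56),z);print(p.round(3),e)
  q=np.r_[p[:2],0]-bc;print("blk",q@ex,q@ey)
print("pot",ray("scene",(12,300),50),ray("side",(347,100),50))
```

```text
[ 530.  -338.9   -0.5] [ -0.4   0.7   1.2   1.2  -0.1  -3.7  -0.6  -0.6  32.8   3.8  -9.5  17.8
 -29.5 -13.1  13.4 -26.7]
blk 11.170203238618477 -43.577168780626266
[ 521.5 -335.5   -0.5  -13.7] [ -0.1   1.    1.8   0.8  -0.2  -4.3  -1.   -0.4  35.3   7.2  -6.5  21.4
 -26.3  -9.4  16.  -23.1]
blk 2.26520866361804 -45.47332410552209
pot [ 172.4 -705.6   50. ] [ 162.6 -714.2   50. ]
```

Run:
```python
from h import *
E0=bc+3*ex-105.5*ey;T=E0+10*ey+102*up;Q=tang(.35);zd=Q.as_matrix()[:,2]
print(E0)
p,r=plan([(T-60*zd,Q,.5),(T-60*zd,Q,.5),(T,Q,.5,6)],.5)
```

```text
[ 488.61818    -385.72073959    0.        ]
[[[0.5, 0.01, 0.7, 0.57, 0.0, 0.01, -0.03], [0.5, 0.01, 0.71, 0.57, 0.0, 0.0, -0.02], [0.5, 0.01, 0.7, 0.58, 0.0, 0.01, -0.03], [0.5, 0.0, 0.0, 0.0, 0.0, 0.0, 0.0], [0.5, 0.0, 0.0, 0.2, 0.0, 0.0, 0.0], [0.5, 0.0, 0.0, 0.2, 0.0, 0.0, 0.0], [0.5, 0.0, 0.0, 0.2, 0.0, 0.0, 0.0], [0.5, 0.0, 0.0, 0.2, 0.0, 0.0, 0.0]]]
[[[0.5, 0.0, 0.0, 0.2, 0.0, 0.0, 0.0], [0.5, 0.0, 0.0, 0.2, 0.0, 0.0, 0.0]]]
```

arm_command(steps=[[[0.5,0.01,0.7,0.57,0.0,0.01,-0.03],[0.5,0.01,0.71,0.57,0.0,0.0,-0.02],[0.5,0.01,0.7,0.58,0.0,0.01,-0.03],[0.5,0.0,0.0,0.0,0.0,0.0,0.0],[0.5,0.0,0.0,0.0,0.0,0.0,0.0]]])

```text
time_s: 15.6
eef_pos: [463.1, -425.1, 126.3]
ee_rot: [-0.547, 0.785, -0.237, 0.169]
force: [-0.5, -0.1, 0.1]
grip_width: 0.494
grip_force: 0.0
```

Run:
```python
from h import *
s=sense();print(s["eef_pos"],s["joints"],s["force"])
E0=bc+3*ex-105.5*ey;T=E0+10*ey+102*up;Q=tang(.35);zd=Q.as_matrix()[:,2]
print(T-60*zd,T)
p,r=plan([(T,Q,.5,6)],.5)
w=snap("wrist","w6")[:,:,::-1];b=snap("side","d6")[:,:,::-1]
cv2.imwrite("pics/m6.png",np.vstack([cv2.resize(w,(800,500))[100:400],cv2.resize(b[60:180,200:520],(800,300))]))
```

```text
[ 463.10231695 -425.05533217  126.2536697 ] [-1.2358415   0.98534043  1.11437202  0.91201459  1.88711969  0.80828839] [-0.49537189 -0.06640706  0.09141324]
[ 462.74697131 -424.19344736  122.57386845] [ 494.1983979  -377.42247663  102.        ]
[[[0.5, 0.0, 0.01, 0.21, 0.0, 0.0, 0.01], [0.5, 0.0, 0.01, 0.21, 0.0, 0.0, 0.01], [0.5, 0.0, 0.01, 0.2, 0.0, 0.0, 0.0], [0.5, -0.01, 0.01, 0.21, 0.01, 0.0, 0.01], [0.5, 0.0, 0.01, 0.2, 0.0, -0.01, 0.0], [0.5, -0.01, 0.01, 0.21, 0.01, 0.0, 0.01]]]
```

View pics/m6.png

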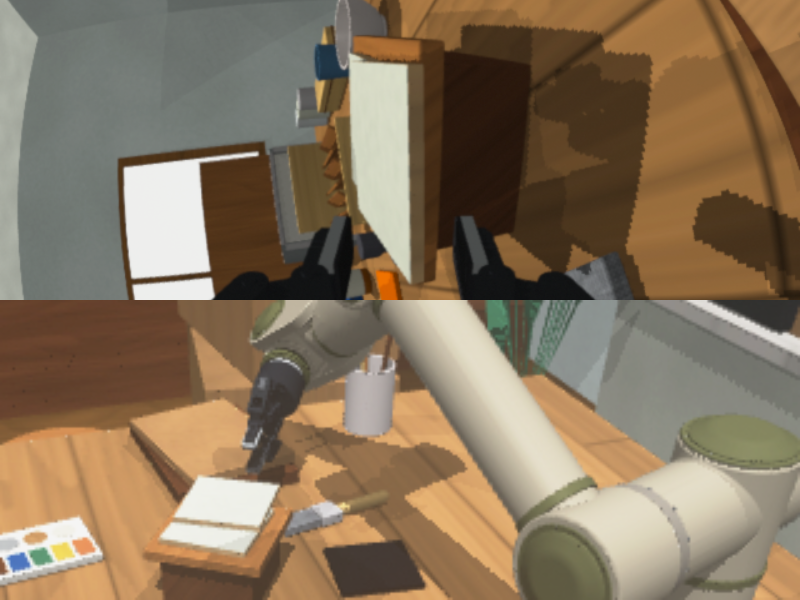

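arm_command(steps=[[[0.5,0.0,0.01,0.21,0.0,0.0,0.01],[0.5,0.0,0.01,0.21,0.0,0.0,0.01],[0.5,0.0,0.01,0.2,0.0,0.0,0.0],[0.5,-0.01,0.01,0.21,0.01,0.0,0.01],[0.5,0.0,0.01,0.2,0.0,-0.01,0.0],[0.5,-0.01,0.01,0.21,0.01,0.0,0.01],[0.5,0,0,0,0,0,0],[0.3,0,0,0,0,0,0]]], squeeze=20)

```text
time_s: 16.7
eef_pos: [493.9, -376.4, 100.1]
ee_rot: [-0.55, 0.783, -0.24, 0.167]
force: [0.1, 0.5, -0.1]
grip_width: 0.31
grip_force: 0.0
```

Run:
```python
from h import *
s=sense();print(s["eef_pos"],s["joints"],s["force"],s["grip_width"])
w=snap("wrist","w7")[:,:,::-1];b=snap("side","d7")[:,:,::-1]
cv2.imwrite("pics/m7.png",np.vstack([cv2.resize(w,(800,500))[100:400],cv2.resize(b[110:180,240:400],(800,350),interpolation=cv2.INTER_CUBIC)[:300]]))
```

```text
[ 493.94112191 -376.38328223  100.06895166] [-1.16755498  0.9784095   1.21759494  0.94058428  1.78885102  0.77377049] [ 0.11972875  0.48956832 -0.07270727] 0.3102393409430387
```

View pics/m7.png

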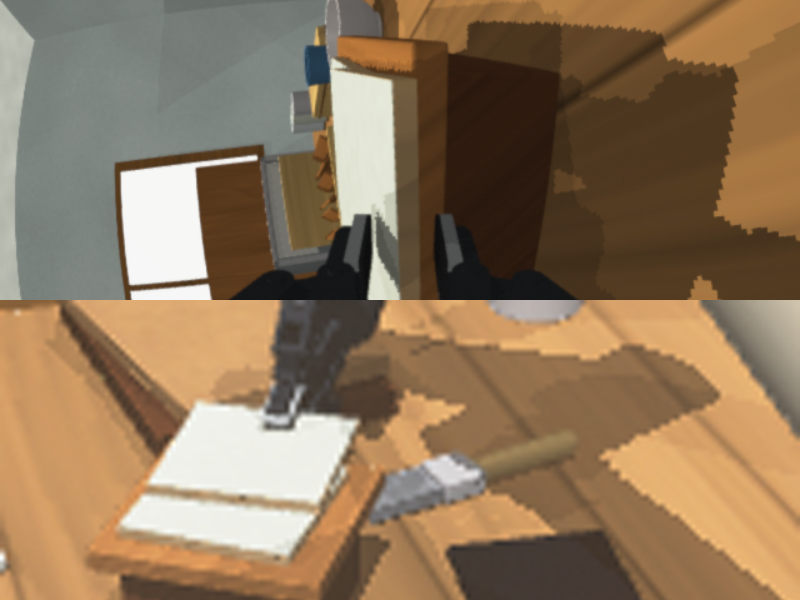

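arm_command(steps=[[[0,0,0,0,0,0,0],[0,0,0,0,0,0,0],[0,0,0,0,0,0,0],[0,0,0,0,0,0,0]]], squeeze=20)

```text
time_s: 17.3
eef_pos: [493.9, -376.6, 101.6]
ee_rot: [-0.55, 0.782, -0.239, 0.167]
force: [-2.8, -0.4, 8.0]
grip_width: 0.187
grip_force: 17.1
```

Run:
```python
from h import *
s=sense();print(s["eef_pos"],s["force"],s["grip_width"],s["grip_force"])
Q=tang(.35);p=s["eef_pos"]
plan([(p+45*up-5*ey,Q,0,6)],0)
```

```text
[ 493.86028863 -376.5689565   101.55730079] [-2.76649895 -0.3689036   8.01652132] 0.1874130397837601 17.07832326879725
[[[0, 0.0, -0.14, -0.07, -0.01, 0.0, 0.0], [0, 0.0, -0.13, -0.07, 0.0, 0.0, 0.0], [0, 0.0, -0.14, -0.06, -0.01, 0.0, 0.0], [0, 0.0, -0.13, -0.07, 0.0, 0.0, 0.0], [0, 0.0, -0.14, -0.06, -0.01, 0.0, 0.0], [0, 0.0, -0.13, -0.07, 0.0, 0.0, -0.01]]]
```

arm_command(steps=[[[0,0.0,-0.14,-0.07,0,0.0,0.0],[0,0.0,-0.13,-0.07,0.0,0.0,0.0],[0,0.0,-0.14,-0.06,0,0.0,0.0],[0,0.0,-0.13,-0.07,0.0,0.0,0.0],[0,0.0,-0.14,-0.06,0,0.0,0.0],[0,0.0,-0.13,-0.07,0.0,0.0,0]]])

```text
time_s: 18.05
eef_pos: [491.1, -380.6, 144.9]
ee_rot: [-0.549, 0.783, -0.24, 0.166]
force: [0.7, 0.7, -0.5]
grip_width: 0.086
grip_force: 19.5
```

arm_command(steps=[[[0,0,0,0,0,0,0],[0,0,0,0,0,0,0]]], squeeze=70)

```text
time_s: 18.3
eef_pos: [491.2, -380.4, 144.4]
ee_rot: [-0.55, 0.782, -0.24, 0.166]
force: [-0.9, -0.8, -1.4]
grip_width: 0.073
grip_force: 72.7
```

Run:
```python
from h import *
s=sense();print(s["eef_pos"],s["force"],s["grip_width"],s["grip_force"])
w=snap("wrist","w8")[:,:,::-1];b=snap("side","d8")[:,:,::-1]
cv2.imwrite("pics/m8.png",np.hstack([cv2.resize(w,(400,250)),cv2.resize(b[80:180,240:400],(400,250),interpolation=cv2.INTER_CUBIC)]))
```

```text
[ 491.15346364 -380.41676676  144.39151808] [-0.94835661 -0.79856869 -1.38367274] 0.07276828560632756 72.73258924484253
```

View pics/m8.png

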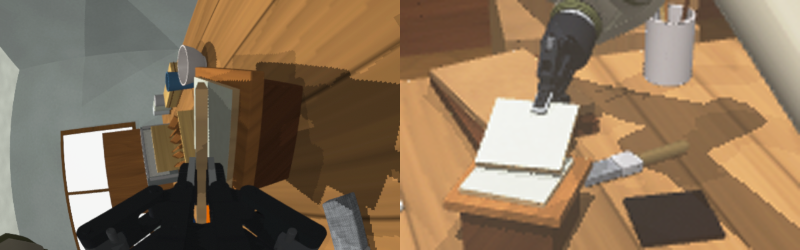

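Run:
```python
from h import *
s=sense();p=s["eef_pos"];a=-.05
D=tang(np.pi/2);Qc=RT((0,0,-1),(np.cos(a),np.sin(a),0))
print(Qc.as_matrix().round(2))
p1,r1=plan([(p+160*up,rot(s),0),(np.array([490,-340,310]),D,0),(np.array([550,106,310]),Qc,0)],0)
```

```text
[[ 0.05  1.    0.  ]
 [ 1.   -0.05  0.  ]
 [ 0.    0.   -1.  ]]
[[[0, 0.0, -0.75, -0.27, 0.0, 0.0, 0.0], [0, 0.0, -0.75, -0.27, 0.0, 0.0, 0.0], [0, -0.01, -0.75, -0.27, 0.0, 0.0, 0.0], [0, 0.0, -0.76, -0.28, 0.0, 0.0, 0.0], [0, -0.05, -0.03, 0.06, -0.82, 0.0, 0.0], [0, -0.05, -0.04, 0.05, -0.82, 0.0, 0.0], [0, -0.05, -0.05, 0.05, -0.82, 0.0, 0.0], [0, -0.05, -0.05, 0.04, -0.81, 0.0, 0.0]]]
[[[0, -0.05, -0.06, 0.04, -0.82, 0.0, 0.0], [0, -0.04, -0.06, 0.03, -0.81, 0.01, 0.0], [0, -0.05, -0.06, 0.02, -0.82, 0.0, 0.0], [0, -0.04, -0.07, 0.01, -0.81, 0.01, 0.0], [0, -0.05, -0.06, 0.01, -0.82, 0.0, -0.01], [0, -0.04, -0.07, 0.0, -0.81, 0.01, 0.0], [0, -0.25, -0.5, 0.0, 0.0, 0.0, -0.88], [0, -0.18, -0.53, 0.0, 0.0, 0.0, -0.88]]]
[[[0, -0.11, -0.55, 0.0, 0.0, 0.0, -0.88], [0, -0.04, -0.56, 0.0, 0.0, 0.0, -0.88], [0, 0.04, -0.56, 0.0, 0.0, 0.0, -0.88], [0, 0.11, -0.55, 0.0, 0.0, 0.0, -0.88], [0, 0.18, -0.53, 0.0, 0.0, 0.0, -0.88], [0, 0.25, -0.5, 0.0, 0.0, 0.0, -0.88], [0, 0.32, -0.47, 0.0, 0.0, 0.0, -0.88], [0, 0.38, -0.42, 0.0, 0.0, 0.0, -0.88]]]
[[[0, 0.43, -0.37, 0.0, 0.0, 0.0, -0.88], [0, 0.47, -0.31, 0.0, 0.0, 0.0, -0.88], [0, 0.51, -0.24, 0.0, 0.0, 0.0, -0.88], [0, 0.54, -0.17, 0.0, 0.0, 0.0, -0.88], [0, 0.55, -0.1, 0.0, 0.0, 0.0, -0.88], [0, 0.56, -0.03, 0.0, 0.0, 0.0, -0.89]]]
```

arm_command(steps=[[[0,0.0,-0.75,-0.27,0.0,0.0,0.0],[0,0.0,-0.75,-0.27,0.0,0.0,0.0],[0,-0.01,-0.75,-0.27,0.0,0.0,0.0],[0,0.0,-0.76,-0.28,0.0,0.0,0.0],[0,-0.05,-0.03,0.06,-0.82,0.0,0.0],[0,-0.05,-0.04,0.05,-0.82,0.0,0.0],[0,-0.05,-0.05,0.05,-0.82,0.0,0.0],[0,-0.05,-0.05,0.04,-0.81,0.0,0.0]]])

```text
time_s: 19.4
eef_pos: [490.1, -364.1, 307.2]
ee_rot: [-0.342, 0.893, -0.273, 0.103]
force: [0.8, -0.5, -0.1]
grip_width: 0.08
grip_force: 72.8
```

arm_command(steps=[[[0,-0.05,-0.06,0.04,-0.82,0.0,0.0],[0,-0.04,-0.06,0.03,-0.81,0.01,0.0],[0,-0.05,-0.06,0.02,-0.82,0.0,0.0],[0,-0.04,-0.07,0.01,-0.81,0.01,0.0],[0,-0.05,-0.06,0.01,-0.82,0.0,-0.01],[0,-0.04,-0.07,0.0,-0.81,0.01,0.0],[0,-0.25,-0.5,0.0,0.0,0.0,-0.88],[0,-0.18,-0.53,0.0,0.0,0.0,-0.88]]])

```text
time_s: 20.4
eef_pos: [497.6, -283.4, 309.8]
ee_rot: [-0.0, 0.987, -0.161, 0.0]
force: [-0.2, 0.0, -1.2]
grip_width: 0.078
grip_force: 72.8
```

arm_command(steps=[[[0,-0.11,-0.55,0.0,0.0,0.0,-0.88],[0,-0.04,-0.56,0.0,0.0,0.0,-0.88],[0,0.04,-0.56,0.0,0.0,0.0,-0.88],[0,0.11,-0.55,0.0,0.0,0.0,-0.88],[0,0.18,-0.53,0.0,0.0,0.0,-0.88],[0,0.25,-0.5,0.0,0.0,0.0,-0.88],[0,0.32,-0.47,0.0,0.0,0.0,-0.88],[0,0.38,-0.42,0.0,0.0,0.0,-0.88]]])

```text
time_s: 21.4
eef_pos: [527.0, -60.5, 309.9]
ee_rot: [0.0, 0.934, 0.358, 0.0]
force: [0.6, 0.7, -0.7]
grip_width: 0.078
grip_force: 72.8
```

arm_command(steps=[[[0,0.43,-0.37,0.0,0.0,0.0,-0.88],[0,0.47,-0.31,0.0,0.0,0.0,-0.88],[0,0.51,-0.24,0.0,0.0,0.0,-0.88],[0,0.54,-0.17,0.0,0.0,0.0,-0.88],[0,0.55,-0.1,0.0,0.0,0.0,-0.88],[0,0.56,-0.03,0.0,0.0,0.0,-0.89],[0,0,0,0,0,0,0]]])

```text
time_s: 22.28
eef_pos: [549.6, 107.3, 309.7]
ee_rot: [0.0, 0.724, 0.69, -0.0]
force: [0.9, -0.8, -1.1]
grip_width: 0.079
grip_force: 72.8
```

Run:
```python
from h import *
s=sense();print(s["eef_pos"],s["joints"],rot(s).as_matrix().round(3),s["grip_width"],s["grip_force"])
w=snap("wrist","w9")[:,:,::-1];b=snap("side","d9")[:,:,::-1];a=snap("scene","s9")[:,:,::-1]
cv2.imwrite("pics/m9.png",np.vstack([cv2.resize(w,(800,500))[0:320],np.hstack([cv2.resize(a[120:300,250:490],(400,280)),cv2.resize(b[110:290,220:460],(400,280))])]))
```

```text
[549.58036189 107.28073699 309.66313086] [-1.64095823e-02  3.56355819e-01  1.27164526e+00 -6.52840517e-05
  1.51354699e+00  3.07999836e-02] [[ 0.047  0.999  0.   ]
 [ 0.999 -0.047 -0.   ]
 [-0.     0.    -1.   ]] 0.07943617021221172 72.82002925872803
```

View pics/m9.png

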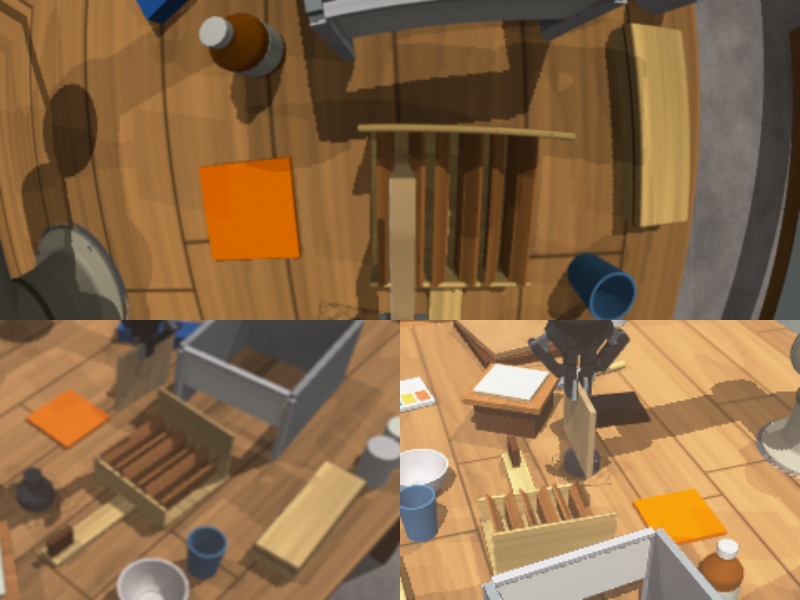

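Run:
```python
from h import *
np.set_printoptions(precision=3,suppress=True)
o=[((-88,81,140),(359,127)),((88,81,140),(575,136)),((-88,-81,65),(371,285)),((88,-81,65),(531,285))]
for z in(0,1):print(wfit("w9",o,(605,103,-.05),z=z))
f=wfit("w9",o[:2],(605,103,-.05))[0];print("front only",f)
for l in ((-55,0,68),(0,0,68),(55,0,68),(-55,60,68),(-55,-60,68)):
    x,y,a=f[:3];c,s=np.cos(a),np.sin(a);P=[x+c*l[0]-s*l[1],y+s*l[0]+c*l[1],l[2]];print(l,np.array(P),(wproj("w9",P)[0]+.5)*1.25)
# s9 front wall from mosaic
k=lambda u,v:(250+u*.6,120+(v-320)*180/280.)
for n,uv,z in[("fL",(160,391),140),("fR",(232,438),140),("handle",(60,538),57)]: print(n,ray("scene",k(*uv),z))
s=sense()
# board bottom edge in wrist: held board bottom
for d in(105,110,115):print(d,(wproj("w9",[s["eef_pos"]+rot(s).apply([x,0,d]) for x in(-60,60)])+.5)*1.25)
```

```text
(array([604.172, 106.823,  -0.052]), array([-0.8,  0.4,  2. ,  0.4, -1. , -0.3,  0.7, -0.6]))
(array([604.331, 106.465,  -0.05 ,  -2.837]), array([-0.4,  0.8,  0.9,  0.5, -0.6, -0.8,  0.3, -1.3]))
front only [603.932 107.157  -0.052]
(-55, 0, 68) [549.006 110.016  68.   ] [401.549 210.094]
(0, 0, 68) [603.932 107.157  68.   ] [457.405 210.647]
(55, 0, 68) [658.858 104.298  68.   ] [511.082 211.765]
(-55, 60, 68) [552.125 169.935  68.   ] [401.798 148.753]
(-55, -60, 68) [545.888  50.097  68.   ] [401.345 267.435]
fL [532.323 180.575 140.   ]
fR [698.542 172.342 140.   ]
handle [ 599.961 -139.557   57.   ]
105 [[401.875 342.974]
 [402.509 170.081]]
110 [[401.902 339.3  ]
 [402.53  169.161]]
115 [[401.927 335.735]
 [402.549 168.278]]
```

arm_command(steps=[[[0,0.1,0,0.6,0,0,0],[0,0,0,0.6,0,0,0],[0,0,0,0.6,0,0,0],[0,0,0,0.3,0,0,0],[0,0,0,0.3,0,0,0],[0,0,0,0.2,0,0,0],[0,0,0,0.2,0,0,0]]])

```text
time_s: 23.3
eef_pos: [550.5, 110.7, 170.0]
ee_rot: [0.001, 0.725, 0.689, 0.001]
force: [-0.1, 0.6, -0.3]
grip_width: 0.079
grip_force: 72.8
```

arm_command(steps=[[[0,0,0,0.2,0,0,0],[0,0,0,0.2,0,0,0],[0,0,0,0,0,0,0]]])

```text
time_s: 23.68
eef_pos: [549.9, 110.8, 149.3]
ee_rot: [0.0, 0.724, 0.689, -0.0]
force: [-0.6, -0.6, 0.2]
grip_width: 0.076
grip_force: 72.8
```

No contact forces, so the board is going into the slot. Continuing down.

arm_command(steps=[[[0,0,0,0.15,0,0,0],[0,0,0,0.15,0,0,0],[0,0,0,0.1,0,0,0],[0,0,0,0,0,0,0]]])

```text
time_s: 24.18
eef_pos: [550.1, 110.8, 129.7]
ee_rot: [0.0, 0.724, 0.689, -0.0]
force: [-0.0, -0.9, -0.7]
grip_width: 0.073
grip_force: 72.8
```

arm_command(steps=[[[0,0,0,0.06,0,0,0],[0,0,0,0,0,0,0]]])

```text
time_s: 24.42
eef_pos: [550.2, 110.8, 127.0]
ee_rot: [0.0, 0.724, 0.689, 0.0]
force: [-0.4, 0.3, -0.6]
grip_width: 0.076
grip_force: 72.8
```

Run:
```python
from h import *
s=sense();print(s["eef_pos"],s["force"],s["grip_width"],s["grip_force"])
```

```text
[550.18487334 110.76473929 126.97531654] [-0.44236328  0.3162246  -0.57795469] 0.07610884044677109 72.78934478759766
```

arm_command(steps=[[[0,0,0,0.05,0,0,0],[0,0,0,0,0,0,0]]])

```text
time_s: 24.68
eef_pos: [550.9, 110.3, 126.0]
ee_rot: [0.002, 0.724, 0.689, 0.001]
force: [-2.1, -2.1, 8.9]
grip_width: 0.075
grip_force: 74.3
```

arm_command(steps=[[[0,0,0,0.05,0,0,0],[0,0,0,0,0,0,0]]])

```text
time_s: 24.92
eef_pos: [551.5, 109.6, 125.4]
ee_rot: [0.003, 0.724, 0.689, 0.001]
force: [-6.2, -7.0, 23.6]
grip_width: 0.07
grip_force: 76.7
```

arm_command(steps=[[[0,0,0,0.03,0,0,0],[0,0,0,0,0,0,0]]])

```text
time_s: 25.18
eef_pos: [551.8, 109.4, 125.1]
ee_rot: [0.003, 0.725, 0.689, 0.001]
force: [-9.0, -9.7, 32.9]
grip_width: 0.079
grip_force: 78.4
```

arm_command(steps=[[[0,0,0,-0.12,0,0,0],[0,0,0,0,0,0,0],[0.3,0,0,0,0,0,0],[0.3,0,0,0,0,0,0],[0.3,0,0,-0.2,0,0,0],[0.3,0,0,-0.6,0,0,0],[0.3,0,0,-0.8,0,0,0],[0.3,0,0,-0.9,0,0,0]]])

```text
time_s: 26.18
eef_pos: [549.8, 110.9, 253.3]
ee_rot: [0.0, 0.724, 0.689, 0.0]
force: [-0.9, 0.5, -0.3]
grip_width: 0.297
grip_force: 0.0
```

arm_command(steps=[[[0.3,0,0,-0.9,0,0,0],[0.3,0,0,-0.6,0,0,0],[0.3,0,0,0,0,0,0]]])

```text
time_s: 26.55
eef_pos: [550.5, 110.9, 329.3]
ee_rot: [0.002, 0.724, 0.689, 0.002]
force: [-0.3, 0.5, -1.2]
grip_width: 0.302
grip_force: 0.0
```

Run:
```python
from h import *
np.set_printoptions(precision=1,suppress=True)
s=sense();print(s["eef_pos"],s["force"],s["grip_width"],s["grip_force"])
w=snap("wrist","w10")
# white/tan top edge of the board: scan colours along row at board center
P=np.array([549.2,109.7,132]);u=wproj("w10",P)[0];print("pred",u)
c=int(u[0]);r=int(u[1])
for dv in(-40,-20,0,20,40): print(dv,[tuple(int(t) for t in w[r+dv,c+du]) for du in range(-16,17,4)])
# lower board on block: white mask in scene
a=snap("scene","s10");m=(a.min(2)>170)&(a.max(2).astype(int)-a.min(2)<45)
m[:230]=0;m[330:]=0;m[:,:180]=0;m[:,280:]=0
n,l,st,ce=cv2.connectedComponentsWithStats(m.astype(np.uint8));print(st,ce)
ys,xs=np.nonzero(l==1+np.argmax(st[1:,4]));rc=cv2.minAreaRect(np.c_[xs,ys].astype(np.float32));
q=cv2.approxPolyDP(cv2.convexHull(np.c_[xs,ys].astype(np.int32)),4,True)[:,0];print(q)
for z in(98,):
  for v in q:
    d=ray("scene",v,z)-bc;print(v,d@ex,d@ey)
```

```text
[550.5 110.9 329.3] [-0.3  0.5 -1.2] 0.30166910958913 0.0
pred [319.  179.9]
-40 [(107, 67, 31), (94, 60, 28), (80, 50, 22), (73, 58, 32), (157, 128, 89), (157, 126, 86), (72, 46, 22), (74, 47, 22), (119, 75, 36)]
-20 [(105, 66, 31), (95, 60, 27), (55, 35, 17), (66, 53, 29), (172, 141, 98), (171, 138, 94), (74, 47, 23), (75, 48, 22), (124, 77, 35)]
0 [(113, 71, 33), (95, 59, 27), (55, 34, 15), (67, 53, 30), (181, 148, 102), (181, 146, 100), (73, 45, 20), (76, 46, 22), (121, 76, 36)]
20 [(115, 73, 34), (95, 60, 28), (53, 32, 14), (62, 49, 27), (173, 141, 96), (176, 142, 96), (73, 45, 20), (77, 49, 23), (121, 76, 37)]
40 [(122, 77, 36), (110, 69, 33), (68, 42, 19), (61, 49, 28), (180, 146, 101), (183, 148, 101), (92, 58, 27), (97, 61, 28), (133, 84, 39)]
[[     0      0    640    400 254144]
 [   204    257     48     46   1856]] [[320.2 198.9]
 [226.7 279.5]]
[[251 295]
 [204 302]
 [204 263]
 [247 257]]
[251 295] 65.24349172153924 57.023925264674055
[204 302] 59.31329531513631 -56.6742182809097
[204 263] -53.07236634396465 -50.686545562835136
[247 257] -47.16328368939941 60.452860747729616
```

Run:
```python
from h import *
S=bc+6*ex+88*ey;Q=RT((0,0,-1),(np.cos(-.625),np.sin(-.625),0))
print(S)
plan([(S+220*up,Q,.7),(S+220*up,Q,.7),(S+125*up,Q,.7)],.7)
```

```text
[ 599.08487533 -226.8234167     0.        ]
[[[0.7, -0.84, 0.16, 0.27, 0.0, 0.0, 0.48], [0.7, -0.82, 0.23, 0.27, 0.0, 0.0, 0.48], [0.7, -0.8, 0.28, 0.26, 0.0, 0.0, 0.48], [0.7, -0.78, 0.34, 0.27, 0.0, 0.0, 0.48], [0.7, -0.76, 0.4, 0.26, 0.0, 0.0, 0.48], [0.7, -0.73, 0.45, 0.27, 0.0, 0.0, 0.48], [0.7, -0.69, 0.5, 0.26, 0.0, 0.0, 0.48], [0.7, -0.65, 0.55, 0.27, 0.0, 0.0, 0.48]]]
[[[0.7, 0.0, 0.0, 0.0, 0.0, 0.0, 0.0], [0.7, 0.0, 0.0, 0.63, 0.0, 0.0, 0.0], [0.7, 0.0, 0.0, 0.63, 0.0, 0.0, 0.0], [0.7, 0.0, 0.0, 0.64, 0.0, 0.0, 0.0]]]
```

arm_command(steps=[[[0.7,-0.84,0.16,0.27,0.0,0.0,0.48],[0.7,-0.82,0.23,0.27,0.0,0.0,0.48],[0.7,-0.8,0.28,0.26,0.0,0.0,0.48],[0.7,-0.78,0.34,0.27,0.0,0.0,0.48],[0.7,-0.76,0.4,0.26,0.0,0.0,0.48],[0.7,-0.73,0.45,0.27,0.0,0.0,0.48],[0.7,-0.69,0.5,0.26,0.0,0.0,0.48],[0.7,-0.65,0.55,0.27,0.0,0.0,0.48]]])

```text
time_s: 27.65
eef_pos: [599.1, -228.0, 218.4]
ee_rot: [-0.001, 0.891, 0.454, -0.0]
force: [0.3, 0.1, -0.9]
grip_width: 0.697
grip_force: 0.0
```

arm_command(steps=[[[0.7,0.0,0.0,0.0,0.0,0.0,0.0],[0.7,0.0,0.0,0.63,0.0,0.0,0.0],[0.7,0.0,0.0,0.63,0.0,0.0,0.0],[0.7,0.0,0.0,0.64,0.0,0.0,0.0],[0.7,0,0,0,0,0,0],[0.7,0,0,0,0,0,0]]])

```text
time_s: 28.4
eef_pos: [600.1, -226.7, 126.7]
ee_rot: [0.001, 0.89, 0.455, 0.001]
force: [0.4, 0.3, -0.2]
grip_width: 0.7
grip_force: 0.0
```

Run:
```python
from h import *
s=sense();print(s["eef_pos"],s["force"])
S=bc+6*ex+88*ey;Q=RT((0,0,-1),(np.cos(-.625),np.sin(-.625),0))
print((s["eef_pos"]-bc)@ex,(s["eef_pos"]-bc)@ey)
plan([(S+103*up,Q,.7,3)],.7)
```

```text
[ 600.1006421  -226.65909898  126.68303354] [ 0.36327078  0.34295831 -0.21931777]
6.751217108837224 88.70317515527279
[[[0.7, 0.0, -0.01, 0.16, 0.01, 0.0, 0.0], [0.7, -0.01, 0.0, 0.16, 0.0, 0.0, 0.0], [0.7, 0.0, -0.01, 0.15, 0.01, 0.0, 0.0]]]
```

arm_command(steps=[[[0.7,0,0,0.16,0,0,0],[0.7,0,0,0.16,0,0,0],[0.7,0,0,0.15,0,0,0],[0.7,0,0,0,0,0,0],[0.7,0,0,0,0,0,0]]])

```text
time_s: 29.02
eef_pos: [599.7, -227.0, 102.0]
ee_rot: [0.001, 0.89, 0.455, 0.0]
force: [0.3, -0.3, -0.2]
grip_width: 0.703
grip_force: 0.0
```

arm_command(steps=[[[0.7,-0.1,0,0,0,0,0],[0.7,-0.1,0,0,0,0,0],[0.7,0,0,0,0,0,0]]])

```text
time_s: 29.4
eef_pos: [593.6, -235.5, 101.9]
ee_rot: [0.001, 0.891, 0.455, 0.0]
force: [-0.4, 1.1, -1.0]
grip_width: 0.699
grip_force: 0.0
```

arm_command(steps=[[[0.7,-0.16,0,-0.02,0,0,0],[0.7,-0.16,0,0,0,0,0],[0.7,-0.16,0,0,0,0,0],[0.7,-0.16,0,0,0,0,0],[0.7,-0.16,0,0,0,0,0],[0.7,-0.16,0,0,0,0,0],[0.7,-0.16,0,0,0,0,0],[0.7,0,0,0,0,0,0]]])

```text
time_s: 30.4
eef_pos: [560.5, -281.0, 102.7]
ee_rot: [0.0, 0.891, 0.455, 0.0]
force: [0.6, 0.3, -0.4]
grip_width: 0.699
grip_force: 0.0
```

arm_command(steps=[[[0.7,0.2,0,0,0,0,0],[0.7,0,0,-0.6,0,0,0],[0.7,0,0,-0.8,0,0,0],[0.7,0,0,-0.8,0,0,0],[0.7,0,0,-0.8,0,0,0],[0.7,0,0,0,0,0,0],[0.7,0,0,0,0,0,0]]])

```text
time_s: 31.28
eef_pos: [566.7, -271.5, 251.8]
ee_rot: [-0.0, 0.89, 0.455, -0.0]
force: [-0.6, 0.3, -0.3]
grip_width: 0.702
grip_force: 0.0
```

```bash
cat > brd.py <<'E'
from h import *
import sys
def board(cam,name,z):
    a=snap(cam,name);m=(a.min(2)>150)&(a.max(2).astype(int)-a.min(2)<45)
    m[:230]=0;m[335:]=0;m[:,:160]=0;m[:,290:]=0
    n,l,st,ce=cv2.connectedComponentsWithStats(m.astype(np.uint8));k=1+np.argmax(st[1:,4]);print(st[k])
    ys,xs=np.nonzero(l==k);q=cv2.approxPolyDP(cv2.convexHull(np.c_[xs,ys].astype(np.int32)),4,True)[:,0]
    for v in q:
        d=ray(cam,v,z)-bc;print(v,(d@ex).round(1),(d@ey).round(1))
E
python3 - <<'E'
from brd import *
board("scene","s11",98);s=sense();print(s["eef_pos"],(s["eef_pos"]-bc)@ex,(s["eef_pos"]-bc)@ey)
E
```

```text
[ 183  259   48   44 1332]
[230 299] 64.9 5.7
[198 301] 53.5 -70.8
[183 266] -55.7 -104.2
[227 259] -52.4 8.7
[ 566.59481499 -271.59684946  251.35871114] 4.023444682611716 32.715666499181694
```

```bash
cat >> h.py <<'E'
Rz=R.from_rotvec([0,0,-.03]);E1=bc+4.3*ex-109.5*ey
T1=E1+12*ey+94*up
def tg(th): return Rz*tang(th)
E
python3 - <<'E'
from h import *
Q=tg(.35);zd=Q.as_matrix()[:,2]
print(T1)
plan([(E1-90*ey+255*up,tg(np.pi/2),.5),(E1-90*ey+255*up,Q,.5),(T1-60*zd,Q,.5)],.5)
E
```

```text
[ 494.1611285  -379.80755755   94.        ]
[[[0.5, -0.39, 0.01, -0.01, 0.0, 0.0, 0.87], [0.5, -0.38, 0.06, -0.01, 0.0, 0.0, 0.87], [0.5, -0.37, 0.11, -0.01, 0.0, 0.0, 0.87], [0.5, -0.35, 0.16, 0.0, 0.0, 0.0, 0.87], [0.5, -0.33, 0.21, -0.01, 0.0, 0.0, 0.87], [0.5, -0.3, 0.25, 0.0, 0.0, 0.0, 0.87], [0.5, -0.26, 0.28, -0.01, 0.0, 0.0, 0.87], [0.5, -0.23, 0.31, 0.0, 0.0, 0.0, 0.87]]]
[[[0.5, -0.18, 0.34, -0.01, 0.0, 0.0, 0.87], [0.5, -0.14, 0.36, 0.0, 0.0, 0.0, 0.87], [0.5, -0.09, 0.38, -0.01, 0.0, 0.0, 0.88], [0.5, -0.03, 0.39, 0.0, 0.0, 0.01, 0.87], [0.5, 0.0, 0.0, 0.0, 0.81, 0.0, 0.0], [0.5, 0.0, 0.0, 0.0, 0.81, 0.0, 0.0], [0.5, 0.0, 0.0, 0.0, 0.81, 0.0, 0.0], [0.5, 0.0, 0.0, 0.0, 0.82, 0.0, 0.0]]]
[[[0.5, 0.0, 0.0, 0.0, 0.81, 0.0, 0.0], [0.5, 0.0, 0.0, 0.0, 0.82, 0.0, 0.0], [0.5, 0.0, 0.0, 0.0, 0.81, 0.0, 0.0], [0.5, 0.0, 0.0, 0.0, 0.82, 0.0, 0.0], [0.5, 0.0, 0.0, 0.0, 0.81, 0.0, 0.0], [0.5, 0.0, -0.01, 0.0, 0.82, 0.0, 0.0], [0.5, -0.02, 0.78, 0.61, 0.0, 0.0, 0.0], [0.5, -0.02, 0.78, 0.6, 0.0, 0.0, 0.0]]]
[[[0.5, -0.02, 0.77, 0.61, 0.0, 0.0, 0.0]]]
```

arm_command(steps=[[[0.5,-0.39,0.01,-0.01,0.0,0.0,0.87],[0.5,-0.38,0.06,-0.01,0.0,0.0,0.87],[0.5,-0.37,0.11,-0.01,0.0,0.0,0.87],[0.5,-0.35,0.16,0.0,0.0,0.0,0.87],[0.5,-0.33,0.21,-0.01,0.0,0.0,0.87],[0.5,-0.3,0.25,0.0,0.0,0.0,0.87],[0.5,-0.26,0.28,-0.01,0.0,0.0,0.87],[0.5,-0.23,0.31,0.0,0.0,0.0,0.87]]])

```text
time_s: 32.33
eef_pos: [479.8, -400.7, 253.8]
ee_rot: [-0.001, 0.999, -0.052, -0.0]
force: [-0.4, -0.1, -0.1]
grip_width: 0.5
grip_force: 0.0
```

arm_command(steps=[[[0.5,-0.18,0.34,-0.01,0.0,0.0,0.87],[0.5,-0.14,0.36,0.0,0.0,0.0,0.87],[0.5,-0.09,0.38,-0.01,0.0,0.0,0.88],[0.5,-0.03,0.39,0.0,0.0,0.01,0.87],[0.5,0.0,0.0,0.0,0.81,0.0,0.0],[0.5,0.0,0.0,0.0,0.81,0.0,0.0],[0.5,0.0,0.0,0.0,0.81,0.0,0.0],[0.5,0.0,0.0,0.0,0.82,0.0,0.0]]])

```text
time_s: 33.33
eef_pos: [437.2, -465.0, 255.2]
ee_rot: [-0.232, 0.923, -0.297, 0.075]
force: [0.2, 0.0, -0.5]
grip_width: 0.498
grip_force: 0.0
```

arm_command(steps=[[[0.5,0.0,0.0,0.0,0.81,0.0,0.0],[0.5,0.0,0.0,0.0,0.82,0.0,0.0],[0.5,0.0,0.0,0.0,0.81,0.0,0.0],[0.5,0.0,0.0,0.0,0.82,0.0,0.0],[0.5,0.0,0.0,0.0,0.81,0.0,0.0],[0.5,0.0,0,0.0,0.82,0.0,0.0],[0.5,0,0.7,0.5,0.0,0.0,0.0],[0.5,0,0,0,0.0,0.0,0.0]]])

```text
time_s: 34.33
eef_pos: [444.1, -454.7, 211.6]
ee_rot: [-0.548, 0.778, -0.252, 0.174]
force: [-0.0, 0.2, 1.2]
grip_width: 0.5
grip_force: 0.0
```

Run:
```python
from h import *
s=sense();print(s["eef_pos"],s["joints"])
Q=tg(.35);zd=Q.as_matrix()[:,2]
plan([(T1-60*zd,Q,.5)],.5)
```

```text
[ 444.10409804 -454.72173138  211.56804468] [-1.28093021  0.90479104  1.03370583  0.95731576  2.00117451  0.95019433]
[[[0.5, -0.03, 0.8, 0.65, -0.02, 0.01, -0.01], [0.5, -0.02, 0.8, 0.64, -0.01, 0.0, -0.02]]]
```

arm_command(steps=[[[0.5,-0.03,0.8,0.65,-0.02,0.01,-0.01],[0.5,-0.02,0.8,0.64,-0.01,0.0,-0.02],[0.5,0,0,0,0,0,0],[0.5,0,0,0,0,0,0]]])

```text
time_s: 34.83
eef_pos: [461.7, -429.2, 120.2]
ee_rot: [-0.542, 0.782, -0.249, 0.179]
force: [-0.6, -0.6, 0.5]
grip_width: 0.5
grip_force: 0.0
```

Run:
```python
from h import *
s=sense();print(s["eef_pos"])
Q=tg(.35);zd=Q.as_matrix()[:,2];print(T1-60*zd)
plan([(T1,Q,.5,6)],.5)
# check: brightness along finger line in wrist image: predicted board edge pixels
snap("wrist","w12")
print((wproj("w12",[E1+90*up,E1+98*up,T1])).round(1))
w=cv2.imread("pics/w12.png");u=wproj("w12",E1+94*up+3*ey)[0].round().astype(int)
print(u,[tuple(int(t) for t in w[u[1],u[0]+d][::-1]) for d in range(-40,41,5)])
```

```text
[ 461.68249837 -429.18731185  120.17632161]
[ 461.32093534 -425.61408165  114.57386845]
[[[0.5, -0.01, 0.01, 0.21, 0.01, 0.0, 0.01], [0.5, -0.01, 0.01, 0.22, 0.01, -0.01, 0.01], [0.5, -0.01, 0.02, 0.21, 0.0, 0.0, 0.01], [0.5, -0.01, 0.01, 0.22, 0.01, -0.01, 0.01], [0.5, -0.01, 0.02, 0.21, 0.0, 0.0, 0.01], [0.5, 0.0, 0.01, 0.22, 0.01, -0.01, 0.01]]]
[[341.4 238.4]
 [330.  240.2]
 [329.  232.6]]
[334 238] [(207, 211, 191), (209, 212, 192), (210, 213, 193), (210, 213, 194), (211, 213, 194), (208, 212, 191), (212, 215, 195), (167, 160, 138), (90, 74, 50), (91, 73, 50), (37, 21, 11), (38, 21, 11), (38, 21, 13), (38, 22, 13), (38, 22, 11), (38, 20, 10), (36, 20, 10)]
```

arm_command(steps=[[[0.5,-0.01,0.01,0.21,0.01,0.0,0.01],[0.5,-0.01,0.01,0.22,0.01,-0.01,0.01],[0.5,-0.01,0.02,0.21,0.0,0.0,0.01],[0.5,-0.01,0.01,0.22,0.01,-0.01,0.01],[0.5,-0.01,0.02,0.21,0.0,0.0,0.01],[0.5,0.0,0.01,0.2,0.01,-0.01,0.01],[0.5,0,0,0,0,0,0],[0.3,0,0,0,0,0,0]]], squeeze=20)

```text
time_s: 35.88
eef_pos: [493.5, -379.3, 92.0]
ee_rot: [-0.547, 0.78, -0.251, 0.175]
force: [0.1, 0.1, -0.1]
grip_width: 0.309
grip_force: 0.0
```

arm_command(steps=[[[0.3,0,0,0,0,0,0],[0.1,0,0,0,0,0,0],[0,0,0,0,0,0,0],[0,0,0,0,0,0,0],[0,0,0,0,0,0,0]]], squeeze=20)

```text
time_s: 36.5
eef_pos: [493.8, -379.3, 94.4]
ee_rot: [-0.548, 0.779, -0.25, 0.176]
force: [-1.1, 1.3, 12.4]
grip_width: 0.185
grip_force: 18.9
```

arm_command(steps=[[[0,0.0,-0.14,-0.06,0,0.0,0.0],[0,0.0,-0.14,-0.06,0.0,0.0,0.0],[0,0.0,-0.14,-0.05,0,0.0,0.0],[0,0.0,-0.14,-0.05,0.0,0.0,0.0],[0,0.0,-0.14,-0.05,0,0.0,0.0],[0,0.0,-0.14,-0.05,0.0,0.0,0]]])

```text
time_s: 37.25
eef_pos: [493.1, -379.9, 136.8]
ee_rot: [-0.546, 0.78, -0.251, 0.174]
force: [0.2, -0.4, -1.5]
grip_width: 0.089
grip_force: 19.5
```

arm_command(steps=[[[0,0,0,0,0,0,0],[0,0,0,0,0,0,0]]], squeeze=70)

```text
time_s: 37.5
eef_pos: [493.1, -379.7, 136.4]
ee_rot: [-0.547, 0.779, -0.251, 0.174]
force: [0.4, 0.6, -1.2]
grip_width: 0.079
grip_force: 72.7
```

Run:
```python
from h import *
s=sense();p=s["eef_pos"];print(p,s["force"],s["grip_width"],s["grip_force"]);a=-.051
w=snap("wrist","w13");Q=rot(s)
for x in (-55,-30,30,55):
    u=wproj("w13",p+Q.apply([x,0,60]))[0].round().astype(int);print(x,u,[tuple(int(t) for t in w[u[1],u[0]+d]) for d in (-20,-8,0,8,20)])
D=tg(np.pi/2);Qc=RT((0,0,-1),(np.cos(a),np.sin(a),0))
S2=np.array([604.2+55*np.cos(a),106.8+55*np.sin(a),0]);print(S2)
plan([(p+170*up,Q,0),(np.array([490,-340,310]),D,0),(np.array([S2[0],S2[1]-60,310]),Qc,0)],0)
```

```text
[ 493.10147414 -379.73589274  136.40709493] [ 0.36074547  0.64040655 -1.20321435] 0.07916334599268528 72.68152356147766
-55 [323 298] [(20, 21, 22), (70, 58, 41), (96, 78, 54), (19, 20, 20), (21, 23, 24)]
-30 [323 270] [(84, 84, 84), (95, 78, 54), (95, 78, 54), (77, 64, 45), (68, 70, 69)]
30 [323 188] [(109, 89, 52), (128, 105, 72), (128, 104, 72), (130, 105, 71), (66, 42, 22)]
55 [323 149] [(134, 98, 64), (138, 104, 69), (103, 83, 58), (153, 98, 49), (83, 53, 26)]
[659.128488   103.99621581   0.        ]
[[[0, 0.0, -0.8, -0.29, 0.0, 0.0, 0.0], [0, 0.0, -0.8, -0.29, 0.0, 0.0, 0.0], [0, -0.01, -0.8, -0.29, 0.0, 0.0, 0.0], [0, 0.0, -0.8, -0.29, 0.0, 0.0, 0.0], [0, -0.05, -0.03, 0.05, -0.82, 0.0, 0.0], [0, -0.05, -0.03, 0.05, -0.81, 0.0, 0.0], [0, -0.05, -0.04, 0.05, -0.82, 0.0, 0.0], [0, -0.05, -0.05, 0.04, -0.81, 0.0, 0.0]]]
[[[0, -0.05, -0.05, 0.04, -0.82, 0.0, 0.0], [0, -0.05, -0.05, 0.03, -0.81, 0.0, 0.0], [0, -0.05, -0.06, 0.02, -0.82, 0.01, 0.0], [0, -0.05, -0.06, 0.02, -0.81, 0.0, 0.0], [0, -0.06, -0.06, 0.01, -0.82, 0.01, 0.0], [0, -0.05, -0.06, 0.0, -0.81, 0.0, 0.0], [0, -0.11, -0.51, 0.0, 0.0, 0.0, -0.89], [0, -0.04, -0.52, 0.0, 0.0, 0.0, -0.89]]]
[[[0, 0.03, -0.52, 0.0, 0.0, 0.0, -0.89], [0, 0.1, -0.52, 0.0, 0.0, 0.0, -0.89], [0, 0.17, -0.5, 0.0, 0.0, 0.0, -0.89], [0, 0.23, -0.47, 0.0, 0.0, 0.0, -0.89], [0, 0.29, -0.43, 0.0, 0.0, 0.0, -0.89], [0, 0.35, -0.39, 0.0, 0.0, 0.0, -0.89], [0, 0.4, -0.34, 0.0, 0.0, 0.0, -0.89], [0, 0.44, -0.29, 0.0, 0.0, 0.0, -0.9]]]
[[[0, 0.48, -0.22, 0.0, 0.0, 0.0, -0.89], [0, 0.5, -0.16, 0.0, 0.0, 0.0, -0.9], [0, 0.52, -0.09, 0.0, 0.0, 0.0, -0.89], [0, 0.52, -0.02, 0.0, 0.0, 0.0, -0.9], [0, 0.52, 0.05, 0.0, 0.0, 0.0, -0.89], [0, 0.52, 0.12, 0.0, 0.0, 0.0, -0.9]]]
```

arm_command(steps=[[[0,0.0,-0.8,-0.29,0.0,0.0,0.0],[0,0.0,-0.8,-0.29,0.0,0.0,0.0],[0,-0.01,-0.8,-0.29,0.0,0.0,0.0],[0,0.0,-0.8,-0.29,0.0,0.0,0.0],[0,-0.05,-0.03,0.05,-0.82,0.0,0.0],[0,-0.05,-0.03,0.05,-0.81,0.0,0.0],[0,-0.05,-0.04,0.05,-0.82,0.0,0.0],[0,-0.05,-0.05,0.04,-0.81,0.0,0.0]]])

```text
time_s: 38.55
eef_pos: [491.9, -364.1, 308.4]
ee_rot: [-0.34, 0.889, -0.286, 0.108]
force: [0.0, 0.6, -0.8]
grip_width: 0.075
grip_force: 72.7
```

arm_command(steps=[[[0,-0.05,-0.05,0.04,-0.82,0.0,0.0],[0,-0.05,-0.05,0.03,-0.81,0.0,0.0],[0,-0.05,-0.06,0.02,-0.82,0.01,0.0],[0,-0.05,-0.06,0.02,-0.81,0.0,0.0],[0,-0.06,-0.06,0.01,-0.82,0.01,0.0],[0,-0.05,-0.06,0.0,-0.81,0.0,0.0],[0,-0.11,-0.51,0.0,0.0,0.0,-0.89],[0,-0.04,-0.52,0.0,0.0,0.0,-0.89]]])

```text
time_s: 39.55
eef_pos: [511.3, -291.2, 309.9]
ee_rot: [-0.0, 0.985, -0.174, -0.0]
force: [0.2, 0.2, -0.5]
grip_width: 0.076
grip_force: 72.7
```

arm_command(steps=[[[0,0.03,-0.52,0.0,0.0,0.0,-0.89],[0,0.1,-0.52,0.0,0.0,0.0,-0.89],[0,0.17,-0.5,0.0,0.0,0.0,-0.89],[0,0.23,-0.47,0.0,0.0,0.0,-0.89],[0,0.29,-0.43,0.0,0.0,0.0,-0.89],[0,0.35,-0.39,0.0,0.0,0.0,-0.89],[0,0.4,-0.34,0.0,0.0,0.0,-0.89],[0,0.44,-0.29,0.0,0.0,0.0,-0.9]]])

```text
time_s: 40.55
eef_pos: [595.7, -99.2, 309.9]
ee_rot: [-0.0, 0.936, 0.352, -0.0]
force: [-0.0, -0.6, -0.1]
grip_width: 0.078
grip_force: 72.7
```

arm_command(steps=[[[0,0.48,-0.22,0.0,0.0,0.0,-0.89],[0,0.5,-0.16,0.0,0.0,0.0,-0.9],[0,0.52,-0.09,0.0,0.0,0.0,-0.89],[0,0.52,-0.02,0.0,0.0,0.0,-0.9],[0,0.52,0.05,0.0,0.0,0.0,-0.89],[0,0.52,0.12,0.0,0.0,0.0,-0.9],[0,0,0,0,0,0,0]]])

```text
time_s: 41.42
eef_pos: [659.5, 45.7, 309.5]
ee_rot: [-0.001, 0.724, 0.69, -0.0]
force: [-0.5, 0.1, -1.0]
grip_width: 0.077
grip_force: 72.7
```

Run:
```python
from h import *
s=sense();print(s["eef_pos"],s["grip_width"])
w=snap("wrist","w14");a=snap("scene","s14")
def shift(A,B,r):
    y0,y1,x0,x1=r;f=lambda I:cv2.cvtColor(cv2.imread(I),cv2.COLOR_BGR2GRAY).astype(np.float32)[y0:y1,x0:x1]
    return cv2.phaseCorrelate(f(A),f(B),cv2.createHanningWindow((x1-x0,y1-y0),cv2.CV_32F))
for n,r in (("carriage front",(160,250,320,395)),("handle",(245,285,268,305)),("weight",(215,262,250,305))): print(n,shift("pics/s10.png","pics/s14.png",r),shift("pics/s9.png","pics/s14.png",r))
def find(x,y,z,xs):
    u=wproj("w14",(x,y,z))[0].round().astype(int);return u,[tuple(int(t) for t in w[u[1],u[0]+d]) for d in xs]
for dy in(-40,0,40): print(find(549.2+.05*dy,109.7+dy,132,range(-16,17,4)))
```

```text
[659.47660968  45.66361573 309.47452383] 0.07731404060247268
carriage front ((0.7595643201448325, 0.28093680161128987), 0.5841536729600695) ((0.6669330838687273, 0.11115350188229911), 0.6616981023152669)
handle ((0.05314519388220873, -0.021794279857964227), 0.8306552958488465) ((0.02110473822052583, 0.0653472080682782), 0.7861147375404834)
weight ((0.2939133761546131, 0.3102032393755181), 0.5275647706455655) ((-0.4291556336809492, -0.2360175888978162), 0.5811026319861412)
(array([214, 168]), [(150, 106, 58), (153, 108, 60), (149, 105, 58), (142, 100, 57), (159, 129, 87), (155, 125, 85), (67, 54, 36), (67, 54, 36), (82, 66, 44)])
(array([211, 130]), [(148, 104, 57), (153, 109, 60), (144, 102, 56), (141, 99, 55), (169, 137, 93), (155, 126, 85), (64, 51, 34), (63, 50, 34), (72, 58, 39)])
(array([209,  91]), [(125, 89, 48), (129, 91, 50), (119, 84, 45), (121, 85, 47), (141, 114, 77), (140, 113, 77), (75, 61, 41), (76, 61, 42), (76, 61, 41)])
```

arm_command(steps=[[[0,0.6,-0.03,0,0,0,0],[0,0.58,-0.04,0.2,0,0,0],[0,0,0,0.6,0,0,0],[0,0,0,0.6,0,0,0],[0,0,0,0.6,0,0,0],[0,0,0,0.3,0,0,0],[0,0,0,0.3,0,0,0],[0,0,0,0,0,0,0]]])

```text
time_s: 42.52
eef_pos: [658.7, 103.1, 179.9]
ee_rot: [-0.0, 0.725, 0.689, -0.0]
force: [-0.5, -0.5, -1.0]
grip_width: 0.076
grip_force: 72.7
```

arm_command(steps=[[[0,0,0,0.2,0,0,0],[0,0,0,0.2,0,0,0],[0,0,0,0.2,0,0,0],[0,0,0,0,0,0,0]]])

```text
time_s: 43.02
eef_pos: [658.5, 103.4, 149.3]
ee_rot: [-0.001, 0.725, 0.689, -0.0]
force: [0.1, 0.1, -0.8]
grip_width: 0.075
grip_force: 72.7
```

arm_command(steps=[[[0,0,0,0.15,0,0,0],[0,0,0,0.15,0,0,0],[0,0,0,0.1,0,0,0],[0,0,0,0,0,0,0]]])

```text
time_s: 43.52
eef_pos: [658.7, 103.3, 129.9]
ee_rot: [-0.0, 0.725, 0.689, -0.0]
force: [0.1, 0.1, -1.0]
grip_width: 0.073
grip_force: 72.7
```

arm_command(steps=[[[0,0,0,0.06,0,0,0],[0,0,0,0,0,0,0]]])

```text
time_s: 43.78
eef_pos: [658.8, 103.4, 127.3]
ee_rot: [0.0, 0.725, 0.689, 0.0]
force: [-0.3, -0.7, -1.2]
grip_width: 0.075
grip_force: 72.7
```

arm_command(steps=[[[0,0,0,0.06,0,0,0],[0,0,0,0,0,0,0]]])

```text
time_s: 44.02
eef_pos: [658.8, 103.4, 124.1]
ee_rot: [-0.0, 0.725, 0.689, -0.0]
force: [-0.6, -0.1, -1.2]
grip_width: 0.077
grip_force: 72.7
```

arm_command(steps=[[[0,0,0,0.05,0,0,0],[0,0,0,0,0,0,0]]])

```text
time_s: 44.28
eef_pos: [659.0, 103.4, 122.1]
ee_rot: [0.0, 0.725, 0.689, 0.0]
force: [-0.1, 0.4, 0.0]
grip_width: 0.081
grip_force: 72.9
```

arm_command(steps=[[[0,0,0,0.04,0,0,0],[0,0,0,0,0,0,0]]])

```text
time_s: 44.52
eef_pos: [659.4, 103.8, 121.8]
ee_rot: [0.001, 0.725, 0.689, 0.001]
force: [-2.2, 2.8, 9.8]
grip_width: 0.081
grip_force: 74.4
```

arm_command(steps=[[[0,0,0,-0.04,0,0,0],[0,0,0,0,0,0,0],[0.3,0,0,0,0,0,0],[0.3,0,0,0,0,0,0],[0.3,0,0,-0.2,0,0,0],[0.3,0,0,-0.6,0,0,0],[0.3,0,0,-0.8,0,0,0],[0.3,0,0,-0.9,0,0,0]]])

```text
time_s: 45.52
eef_pos: [658.6, 103.3, 248.7]
ee_rot: [-0.0, 0.725, 0.689, 0.0]
force: [-0.5, -0.3, 0.5]
grip_width: 0.299
grip_force: 0.0
```

arm_command(steps=[[[0.1,0,-0.3,-0.9,0,0,0],[0.1,0.5,-0.3,-0.9,0,0,0],[0.1,0.5,-0.3,-0.9,0,0,0],[0.1,0.5,-0.3,-0.2,0,0,0],[0,0,0,0,0,0,0],[0,0,0,0,0,0,0]]])

```text
time_s: 46.28
eef_pos: [602.8, 180.8, 391.5]
ee_rot: [-0.0, 0.725, 0.689, -0.0]
force: [0.2, -0.3, -0.1]
grip_width: 0.001
grip_force: 0.0
```

Run:
```python
from h import *
s=sense();print(s["eef_pos"],s["joints"],rot(s).as_matrix().round(3)[:,0])
w=snap("wrist","w15");a=snap("scene","s15");b=snap("side","d15")
c=cv2.resize(w[:,:,::-1][:300],(800,375),interpolation=cv2.INTER_CUBIC)
cv2.imwrite("pics/m15.png",np.vstack([c,np.hstack([cv2.resize(a[130:280,260:460][:,:,::-1],(400,225)),cv2.resize(b[180:330,230:430][:,:,::-1],(400,225))])]))
```

```text
[602.83213615 180.75086776 391.52087402] [ 1.05514326e-01  5.32434239e-01  8.06523192e-01 -1.86693216e-04
  1.80309038e+00  1.56656377e-01] [ 0.051  0.999 -0.   ]
```

View pics/m15.png

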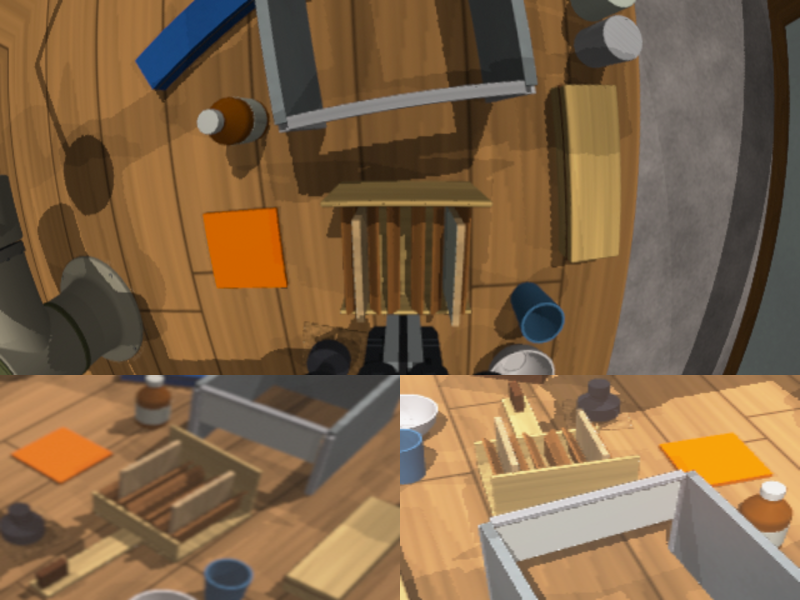

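Run:
```python
from h import *
np.set_printoptions(precision=3,suppress=True)
f="w15";k=lambda u,v:((u+.5)/1.25-.5,(v+.5)/1.25-.5)
for n,uv,z in[("cabL",(280,130),180),("cabR",(536,93),180),("cabLtop",(286,117),180),("cabRtop",(533,80),180),("frontL",(322,205),140),("frontR",(491,206),140),("backL",(344,313),65),("backR",(470,313),65)]: print(n,wray(f,k(*uv),z))
print(wfit(f,[((-88,84,140),(322,205)),((88,84,140),(491,206)),((-88,-84,65),(340,315)),((88,-84,65),(472,315))],(604,107,-.05)))
print(wfit(f,[((-119,0,180),(280,130)),((119,0,180),(536,93))],(605,290,.09)))
S="scene"
print(fit([(S,(-119,0,180),(358.8,135.5)),(S,(119,0,180),(425.8,168.8)),(S,(-119,271,180),(403.8,93.8)),(S,(119,271,180),(468,119.5))],(605,290,.1),False))
```

```text
cabL [498.548 270.478 180.   ]
cabR [728.248 293.323 180.   ]
cabLtop [505.193 281.554 180.   ]
cabRtop [725.809 305.186 180.   ]
frontL [522.07  190.822 140.   ]
frontR [693.731 181.154 140.   ]
backL [517.25   28.808  65.   ]
backR [685.586  20.024  65.   ]
(array([604.066, 102.913,  -0.053]), array([-1.1, -0.4,  2. , -0.8,  0.3,  1.2, -0.6,  1.3]))
(array([614.021, 282.139,   0.097]), array([-2.5,  0.2,  3.5, -0.1]))
(array([611.392, 284.111,   0.092]), array([-1.7, -0.7,  1. ,  0.1, -0.8, -0.7,  0.9,  1.2]))
```

```bash
cat >> h.py <<'E'
cab=np.array([612.5,283.,0]);ca=.095;cx=np.array([np.cos(ca),np.sin(ca),0]);cy=np.array([-np.sin(ca),np.cos(ca),0])
E
python3 - <<'E'
from h import *
print("bowl",ray("scene",(342,290),60)," jar",ray("scene",(374,259),85))
Q=RT((0,0,-1),(np.cos(-.053),np.sin(-.053),0));G=np.array([593,-146.5,0])
plan([((600,0,300),Q,.5),(G+130*up,Q,.5),(G+130*up,Q,.5),(G+34*up,Q,.5,4)],.5)
E
```

```text
bowl [ 770.61496442 -104.77775791   60.        ]  jar [779.68988195  10.90803419  85.        ]
[[[0.5, -0.72, 0.03, 0.37, 0.0, 0.0, 0.0], [0.5, -0.72, 0.02, 0.36, 0.0, 0.0, 0.0], [0.5, -0.72, 0.03, 0.37, 0.0, 0.0, 0.0], [0.5, -0.72, 0.02, 0.36, 0.0, 0.0, 0.0], [0.5, -0.73, 0.03, 0.37, -0.01, 0.0, 0.01], [0.5, -0.59, 0.0, 0.68, 0.0, 0.0, 0.0], [0.5, -0.58, 0.0, 0.68, 0.0, 0.0, 0.0], [0.5, -0.59, 0.0, 0.68, 0.0, 0.0, 0.0]]]
[[[0.5, -0.58, 0.01, 0.68, 0.0, 0.0, 0.0], [0.5, -0.59, 0.0, 0.68, 0.0, 0.0, 0.0], [0.5, 0.0, 0.0, 0.0, 0.0, 0.0, 0.0], [0.5, 0.0, 0.0, 0.48, 0.0, 0.0, 0.0], [0.5, 0.0, 0.0, 0.48, 0.0, 0.0, 0.0], [0.5, 0.0, 0.0, 0.48, 0.0, 0.0, 0.0], [0.5, 0.0, 0.0, 0.48, 0.0, 0.0, 0.0]]]
```

arm_command(steps=[[[0.5,-0.72,0.03,0.37,0.0,0.0,0.0],[0.5,-0.72,0.02,0.36,0.0,0.0,0.0],[0.5,-0.72,0.03,0.37,0.0,0.0,0.0],[0.5,-0.72,0.02,0.36,0.0,0.0,0.0],[0.5,-0.73,0.03,0.37,-0.01,0.0,0.01],[0.5,-0.59,0.0,0.68,0.0,0.0,0.0],[0.5,-0.58,0.0,0.68,0.0,0.0,0.0],[0.5,-0.59,0.0,0.68,0.0,0.0,0.0]]])

```text
time_s: 47.42
eef_pos: [595.3, -88.8, 197.0]
ee_rot: [0.0, 0.726, 0.688, 0.001]
force: [0.2, -0.0, -0.4]
grip_width: 0.5
grip_force: 0.0
```

arm_command(steps=[[[0.5,-0.58,0.01,0.68,0.0,0.0,0.0],[0.5,-0.59,0.0,0.68,0.0,0.0,0.0],[0.5,0.0,0.0,0.0,0.0,0.0,0.0],[0.5,0.0,0.0,0.0,0.0,0.0,0.0]]])

```text
time_s: 47.92
eef_pos: [593.6, -145.6, 131.2]
ee_rot: [0.001, 0.725, 0.688, 0.001]
force: [1.1, -0.7, 1.0]
grip_width: 0.504
grip_force: 0.0
```

Run:
```python
from h import *
np.set_printoptions(precision=1,suppress=True)
s=sense();print(s["eef_pos"])
w=snap("wrist","w16")
for yl in(-264,-255,-240,-225,-217):
    P=np.array([604.1+.053*(240+yl)-12.6+2,104+yl*.9986,57]);
    u=wproj("w16",P)[0].round().astype(int)
    if not(0<=u[1]<400):print(u);continue
    row=w[u[1],u[0]-40:u[0]+40].astype(int).sum(1);d=np.nonzero(row<200)[0]-40
    print(yl,P,u,"dark cols",d.min() if len(d) else None,d.max() if len(d) else None,row[::5])
```

```text
[ 593.6 -145.6  131.2]
-264 [ 592.2 -159.6   57. ] [320 240] dark cols -19 -6 [226 235 242 273 234 150 147 220 243 263 314 323 323 318 317 305]
-255 [ 592.7 -150.6   57. ] [320 229] dark cols -19 5 [255 236 256 277 226 151 155 164 158 146 316 321 322 319 315 322]
-240 [ 593.5 -135.7   57. ] [320 210] dark cols -14 5 [258 270 299 406 251 225 158 164 135 149 376 418 379 311 317 328]
-225 [ 594.3 -120.7   57. ] [320 189] dark cols -15 5 [278 290 300 418 249 187 161 162 137 150 387 417 381 268 272 329]
-217 [ 594.7 -112.7   57. ] [320 178] dark cols -15 5 [282 290 303 422 413 176 162 166 140 140 411 417 379 265 270 318]
```

arm_command(steps=[[[0.5,0.0,0.0,0.48,0.0,0.0,0.0],[0.5,0.0,-0.02,0.48,0.0,0.0,0.0],[0.5,0.0,0.0,0.48,0.0,0.0,0.0],[0.5,0.0,0.0,0.48,0.0,0.0,0.0],[0.5,0,0,0,0,0,0],[0.5,0,0,0,0,0,0]]])

```text
time_s: 48.72
eef_pos: [593.3, -145.5, 36.1]
ee_rot: [0.002, 0.725, 0.689, 0.001]
force: [-0.5, 0.1, 0.3]
grip_width: 0.496
grip_force: 0.0
```

arm_command(steps=[[[0,0,0,0,0,0,0],[0,0,0,0,0,0,0],[0,0,0,0,0,0,0],[0,0,0,0,0,0,0],[0,0,0,0,0,0,0]]], squeeze=100)

```text
time_s: 49.35
eef_pos: [592.6, -145.7, 35.6]
ee_rot: [0.001, 0.725, 0.689, 0.001]
force: [-1.8, 1.1, 6.3]
grip_width: 0.155
grip_force: 98.1
```

Run:
```python
from h import *
s=sense();p=s["eef_pos"];print(p,s["force"],s["grip_width"],s["grip_force"],rot(s).as_matrix()[:,1].round(3))
# carriage pose: grip local (0,-L)
z=p[2]
def H(X,Y,th,L=250):
    a=ca+th;yv=np.array([-np.sin(a),np.cos(a),0]);o=cab+X*cx+Y*cy;q=o-L*yv;q[2]=z
    return q,RT((0,0,-1),(np.cos(a),np.sin(a),0))
yv=rot(s).as_matrix()[:,0];c=p+250*yv-cab;X,Y=c@cx,c@cy;th=np.arctan2(rot(s).as_matrix()[1,1],rot(s).as_matrix()[0,1])-ca;print("carriage in cab",X,Y,th)
N=5
w=[]
for i in range(1,N+1):
    t=i/N;w.append((*H(X*(1-t),Y+(-95-Y)*t,th*(1-t)),0,1))
w=[(a,b,c,2) for a,b,c,d in w]
plan(w,0)
```

```text
[ 592.61964491 -145.65665714   35.63078424] [-1.8012053   1.09013123  6.25114889] 0.15474045665342284 98.05007457733154 [ 0.999 -0.051  0.003]
carriage in cab -24.077443305319832 -177.49840892448728 -0.14601442847259608
[[[0, 0.17, 0.1, 0.0, 0.01, 0.0, -0.1], [0, 0.17, 0.1, 0.0, 0.01, 0.0, -0.09], [0, 0.17, 0.1, 0.0, 0.0, 0.0, -0.1], [0, 0.17, 0.1, 0.0, 0.0, 0.0, -0.1], [0, 0.17, 0.11, 0.0, 0.0, 0.0, -0.1], [0, 0.17, 0.11, 0.0, 0.0, 0.0, -0.09], [0, 0.17, 0.11, 0.0, 0.0, 0.0, -0.1], [0, 0.16, 0.11, 0.0, 0.0, 0.0, -0.1]]]
[[[0, 0.17, 0.12, 0.0, 0.0, 0.0, -0.1], [0, 0.17, 0.12, 0.0, 0.0, 0.0, -0.09]]]
```

arm_command(steps=[[[0,0.17,0.1,0.0,0,0.0,-0.1],[0,0.17,0.1,0.0,0,0.0,-0.09],[0,0.17,0.1,0.0,0.0,0.0,-0.1],[0,0.17,0.1,0.0,0.0,0.0,-0.1],[0,0.17,0.11,0.0,0.0,0.0,-0.1],[0,0.17,0.11,0.0,0.0,0.0,-0.09],[0,0.17,0.11,0.0,0.0,0.0,-0.1],[0,0.16,0.11,0.0,0.0,0.0,-0.1]]])

```text
time_s: 50.35
eef_pos: [635.0, -79.5, 35.6]
ee_rot: [0.002, 0.684, 0.73, 0.0]
force: [-1.7, -7.4, 2.9]
grip_width: 0.146
grip_force: 97.6
```

arm_command(steps=[[[0,0.17,0.12,0.0,0.0,0.0,-0.1],[0,0.17,0.12,0.0,0.0,0.0,-0.09],[0,0,0,0,0,0,0]]])

```text
time_s: 50.72
eef_pos: [646.1, -60.5, 35.6]
ee_rot: [0.002, 0.673, 0.74, 0.001]
force: [1.3, -0.1, 4.7]
grip_width: 0.152
grip_force: 97.9
```

Run:
```python
from h import *
np.set_printoptions(precision=2,suppress=True)
s=sense();p=s["eef_pos"];M=rot(s).as_matrix();print(p,s["force"],s["wrist_torque"],s["grip_width"])
c=p+250*M[:,0]-cab;print("carriage in cab",c@cx,c@cy,np.arctan2(M[1,1],M[0,1])-ca)
w=snap("wrist","w17");a=snap("scene","s17")
# actual carriage: front wall & boards in wrist image; handle lateral + tongue direction
# search carriage pose by bright board-top edges: predict board top line pixels for slots and scan
for sx in(-55,55):
  for yl in(-50,40):
    P=p+(250+yl)*M[:,0]+sx*M[:,1];P[2]=132
    u=wproj("w17",P)[0].round().astype(int)
    if 0<=u[1]<400:
        row=w[u[1],u[0]-24:u[0]+25].astype(int);b=np.nonzero(row[:,2]>75)[0]-24;print(sx,yl,u,b)
# scene: predicted front wall top ends
for sx in(-88,88):
    P=p+(250+84)*M[:,0]+sx*M[:,1];P[2]=140;print("front px pred",proj("scene",P))
```

```text
[646.09 -60.49  35.64] [ 1.26 -0.14  4.74] [-0.13  0.07  0.47] 0.15195762481428002
carriage in cab 1.0378246377632916 -95.13214340039205 -0.0007377448967062633
front px pred [[362.4  150.95]]
front px pred [[412.82 176.26]]
```

```bash
cat > car.py <<'E'
from h import *
from scipy.ndimage import map_coordinates
from scipy.optimize import minimize
seg=[((-88,84,140),(88,84,140)),((-88,-84,65),(88,-84,65)),((88,84,140),(88,84,20)),((-59,-60,132),(-59,60,132)),((-51,-60,132),(-51,60,132)),((51,-60,132),(51,60,132)),((59,-60,132),(59,60,132)),((-55,-60,132),(-55,-60,70)),((55,-60,132),(55,-60,80)),((-20,-267,12),(-20,-100,12)),((20,-267,12),(20,-100,12))]
def locate(f,x0,sp=(12,12,.06)):
    g=cv2.GaussianBlur(cv2.imread("pics/"+f+".png").astype(np.float32),(0,0),.7);gx=cv2.Sobel(g,cv2.CV_32F,1,0);gy=cv2.Sobel(g,cv2.CV_32F,0,1)
    L=np.concatenate([np.linspace(a,b,25) for a,b in seg]);D=np.concatenate([np.repeat([np.subtract(b,a)],25,0) for a,b in seg]).astype(float)
    def cost(p):
        M=R.from_rotvec([0,0,p[2]]).as_matrix();P=L@M.T+[p[0],p[1],0];u=proj("scene",P);v=proj("scene",P+.02*(D@M.T))-u
        n=np.c_[-v[:,1],v[:,0]];n/=np.linalg.norm(n,axis=1)[:,None]+1e-9
        t=0
        for c in range(3):
            t=t+np.abs(n[:,0]*map_coordinates(gx[:,:,c],[u[:,1],u[:,0]],order=1)+n[:,1]*map_coordinates(gy[:,:,c],[u[:,1],u[:,0]],order=1))
        return -np.sqrt(t).mean()
    from itertools import product
    best=min(((cost(np.array(x0)+d),tuple(np.array(x0)+d)) for d in product(np.linspace(-sp[0],sp[0],9),np.linspace(-sp[1],sp[1],9),np.linspace(-sp[2],sp[2],9))))
    o=minimize(cost,best[1],method="Nelder-Mead",options=dict(initial_simplex=np.array(best[1])+np.array([[0,0,0],[2,0,0],[0,2,0],[0,0,.015]])));return o.x.round(3),o.fun
def incab(q):
    d=np.array([q[0],q[1],0])-cab;return (d@cx).round(1),(d@cy).round(1),(q[2]-ca).round(3)
E
python3 - <<'E'
from car import *
q=locate("s15",(604,104,-.05));print(q)
x=cab+1*cx-95.1*cy
q=locate("s17",(x[0],x[1],.07));print(q,incab(q[0]))
E
```

```text
(array([ 6.06301e+02,  1.03408e+02, -5.80000e-02]), np.float64(-16.993246533744376))
(array([6.24572e+02, 1.82873e+02, 1.01000e-01]), np.float64(-15.229540439336958)) (np.float64(2.5), np.float64(-100.8), np.float64(0.006))
```

arm_command(steps=[[[0,0.22,0,0,0,0,0],[0,0.22,0,0,0,0,0],[0,0.22,0,0,0,0,0],[0,0.22,0,0,0,0,0],[0,0.22,0,0,0,0,0],[0,0.22,0,0,0,0,0],[0,0.22,0,0,0,0,0],[0,0,0,0,0,0,0]]])

```text
time_s: 51.82
eef_pos: [638.5, 16.1, 35.6]
ee_rot: [0.002, 0.674, 0.739, 0.001]
force: [1.0, -1.3, 6.7]
grip_width: 0.146
grip_force: 98.1
```

Run:
```python
from car import *
np.set_printoptions(precision=2,suppress=True)
s=sense();p=s["eef_pos"];M=rot(s).as_matrix();print(p,s["force"],s["wrist_torque"],s["grip_width"])
c=p+250*M[:,0]-cab;print("carriage in cab",c@cx,c@cy,np.arctan2(M[1,1],M[0,1])-ca)
snap("scene","s18");x=cab+c@cx*cx+(c@cy-4)*cy;q=locate("s18",(x[0],x[1],.1));print(q,incab(q[0]))
```

```text
[638.51  16.14  35.64] [ 0.95 -1.3   6.74] [-0.12  0.28  0.13] 0.14645357495454236
carriage in cab 1.1442625718982367 -18.11983862785848 -0.0022508083230193543
(array([616.75, 274.69,   0.1 ]), np.float64(-14.530809349945283)) (np.float64(3.4), np.float64(-8.7), np.float64(0.005))
```

arm_command(steps=[[[0,0.22,0,0,0,0,0],[0,0.22,0,0,0,0,0],[0,0.22,0,0,0,0,0],[0,0.22,0,0,0,0,0],[0,0.22,0,0,0,0,0],[0,0.22,0,0,0,0,0],[0,0.22,0,0,0,0,0],[0,0,0,0,0,0,0]]])

```text
time_s: 52.88
eef_pos: [631.4, 92.8, 35.6]
ee_rot: [0.001, 0.674, 0.739, 0.001]
force: [1.2, -1.6, 7.6]
grip_width: 0.148
grip_force: 98.1
```

arm_command(steps=[[[0,0.22,0,0,0,0,0],[0,0.22,0,0,0,0,0],[0,0.22,0,0,0,0,0],[0,0.22,0,0,0,0,0],[0,0.22,0,0,0,0,0],[0,0.22,0,0,0,0,0],[0,0.22,0,0,0,0,0],[0,0,0,0,0,0,0]]])

```text
time_s: 53.88
eef_pos: [624.3, 169.5, 35.6]
ee_rot: [0.001, 0.674, 0.739, 0.001]
force: [1.8, -1.6, 6.7]
grip_width: 0.148
grip_force: 98.1
```

Run:
```python
from car import *
np.set_printoptions(precision=2,suppress=True)
s=sense();p=s["eef_pos"];M=rot(s).as_matrix();print(p,s["force"],s["wrist_torque"],s["grip_width"])
c=p+250*M[:,0]-cab;print("carriage in cab",c@cx,c@cy,np.arctan2(M[1,1],M[0,1])-ca)
```

```text
[624.35 169.51  35.65] [ 1.8  -1.61  6.7 ] [-0.22  0.25 -0.  ] 0.14768087661433688
carriage in cab 1.6521759370595426 135.89486851010088 -0.002502035626510357
```

arm_command(steps=[[[0,0.22,0,0,0,0,0],[0,0,0,0,0,0,0],[0.5,0,0,0,0,0,0],[0.5,0,0,0,0,0,0],[0.5,0,0,0,0,0,0],[0.5,-0.6,0,0,0,0,0],[0.5,-0.6,0,0,0,0,0],[0.5,0,0,0,0,0,0]]])

```text
time_s: 54.88
eef_pos: [628.5, 119.3, 34.4]
ee_rot: [0.001, 0.674, 0.738, 0.001]
force: [0.2, 0.8, -0.6]
grip_width: 0.499
grip_force: 0.0
```

Run:
```python
from car import *
np.set_printoptions(precision=2,suppress=True)
s=sense();p=s["eef_pos"];print(p,s["force"]);d=p-cab;print(d@cx,d@cy)
snap("scene","s19");x=cab+2*cx+150*cy;q=locate("s19",(x[0],x[1],.1));print(q,incab(q[0]))
snap("side","d19")
# flap: brightness of mouth panel in scene vs the shut start image
a=cv2.imread("pics/scene0.png").astype(int);b=cv2.imread("pics/s19.png").astype(int)
for t in (0.,.3,.7):
  for z in(165,140,115,95):
    P=[cab+xx*cx+up*z for xx in(-70,0,70)];u=proj("scene",P).round().astype(int);print(z,[(a[v,w].tolist(),b[v,w].tolist()) for w,v in u])
  break
```

```text
[628.47 119.29  34.37] [ 0.22  0.77 -0.61]
0.36716505171308356 -164.48665979900244
(array([603.29, 429.7 ,   0.08]), np.float64(-15.059627373794882)) (np.float64(4.7), np.float64(146.9), np.float64(-0.011))
165 [([84, 87, 91], [157, 178, 190]), ([81, 84, 87], [86, 94, 99]), ([83, 86, 90], [81, 85, 89])]
140 [([93, 98, 101], [154, 175, 187]), ([93, 97, 101], [90, 93, 97]), ([92, 96, 98], [90, 95, 98])]
115 [([95, 100, 103], [143, 162, 172]), ([95, 99, 103], [92, 96, 100]), ([96, 100, 104], [93, 98, 101])]
95 [([95, 99, 102], [128, 145, 155]), ([96, 99, 103], [94, 99, 103]), ([95, 100, 103], [93, 99, 102])]
```

arm_command(steps=[[[0,0,0,0,0,0,0],[0,0,0,0,0,0,0],[0,0,0,0,0,0,0],[0,0,0,0,0,0,0],[0,0.3,0.02,0,0,0,0],[0,0.25,0,0,0,0,0],[0,0,0,0,0,0,0]]], squeeze=30)

```text
time_s: 55.85
eef_pos: [626.5, 149.9, 34.4]
ee_rot: [0.001, 0.673, 0.74, 0.001]
force: [-0.8, -0.1, -0.1]
grip_width: 0.002
grip_force: 0.0
```

arm_command(steps=[[[0,0.12,0,0,0,0,0],[0,0.12,0,0,0,0,0],[0,0.12,0,0,0,0,0],[0,0.1,0,0,0,0,0],[0,0,0,0,0,0,0]]])

```text
time_s: 56.48
eef_pos: [624.7, 171.2, 34.5]
ee_rot: [0.001, 0.673, 0.739, 0.001]
force: [0.0, -2.3, -0.6]
grip_width: -0.002
grip_force: 1.1
```

arm_command(steps=[[[0,-0.5,0,0,0,0,0],[0,-0.7,0,-0.3,0,0,0],[0,-0.7,0,-0.8,0,0,0],[0,0,0,-0.9,0,0,0],[0,-0.5,-0.5,-0.9,0,0,0],[0,-0.8,-0.5,-0.9,0,0,0],[0,-0.8,0,0,0,0,0],[0,0,0,0,0,0,0]]])

```text
time_s: 57.48
eef_pos: [593.9, -32.8, 222.9]
ee_rot: [0.001, 0.675, 0.738, 0.001]
force: [-1.2, 0.9, -0.3]
grip_width: 0.004
grip_force: 0.0
```

Run:
```python
from car import *
np.set_printoptions(precision=2,suppress=True)
s=sense();p=s["eef_pos"];print(p,s["force"],s["time_s"])
snap("scene","s20");x=cab+2*cx+162*cy;q=locate("s20",(x[0],x[1],.1));print(q,incab(q[0]))
a=cv2.imread("pics/scene0.png").astype(int);b=cv2.imread("pics/s20.png").astype(int);i2=cv2.imread("pics/s10.png").astype(int)
for z in(165,140,115,95):
    u=proj("scene",[cab+xx*cx+up*z for xx in(-70,0,70)]).round().astype(int);print(z,[(a[v,w].tolist(),b[v,w].tolist()) for w,v in u])
# weight & mat unmoved?
f=lambda I:cv2.cvtColor(cv2.imread(I),cv2.COLOR_BGR2GRAY).astype(np.float32)[210:262,250:305]
print(cv2.phaseCorrelate(f("pics/s10.png"),f("pics/s20.png"),cv2.createHanningWindow((55,52),cv2.CV_32F)))
w=snap("wrist","w20")
```

```text
[593.92 -32.84 222.86] [-1.2   0.87 -0.33] 57.475
(array([601.96, 444.08,   0.09]), np.float64(-15.107891345964202)) (np.float64(4.8), np.float64(161.4), np.float64(-0.006))
165 [([84, 87, 91], [83, 86, 90]), ([81, 84, 87], [82, 85, 88]), ([83, 86, 90], [83, 87, 91])]
140 [([93, 98, 101], [90, 95, 99]), ([93, 97, 101], [90, 95, 99]), ([92, 96, 98], [90, 95, 99])]
115 [([95, 100, 103], [92, 96, 99]), ([95, 99, 103], [93, 97, 101]), ([96, 100, 104], [95, 99, 103])]
95 [([95, 99, 102], [91, 95, 98]), ([96, 99, 103], [95, 101, 104]), ([95, 100, 103], [97, 101, 105])]
((-3.051206671484479, -12.80799075152396), -0.01404796102900564)
```

Run:
```python
from car import *
np.set_printoptions(precision=1,suppress=True)
def blob(im,u,r):
    x0,y0=max(0,int(u[0])-r),max(0,int(u[1])-r);c=im[y0:int(u[1])+r,x0:int(u[0])+r].astype(int)
    m=(np.abs(c[:,:,0]-c[:,:,2])<22)&(c.max(2)<120);n,l,st,ce=cv2.connectedComponentsWithStats(m.astype(np.uint8))
    k=1+np.argmax(st[1:,4]);return ce[k]+[x0,y0],st[k,4]
for f in("s10","s15","s20"): 
    im=cv2.imread(f"pics/{f}.png")
    print(f,blob(im,proj("scene",(478,-84,40))[0],25))
print("pred centre",proj("scene",[(478,-82,15),(478,-82,40),(478,-82,75)]))
im=cv2.imread("pics/w20.png");u=wproj("w20",[(478,-82,15),(478,-82,40),(478,-82,75)]);print(u,blob(im,u[1],45))
```

```text
s10 (array([270.5, 230.2]), np.int32(444))
s15 (array([270.5, 230.1]), np.int32(445))
s20 (array([262.4, 227.7]), np.int32(440))
pred centre [[272.2 232.1]
 [271.5 227. ]
 [270.6 219.6]]
[[221.  209.8]
 [214.5 217.5]
 [204.  230.1]] (array([196.3, 219.6]), np.int32(2811))
```

Run:
```python
from car import *
np.set_printoptions(precision=1,suppress=True)
A=ray("scene",(270.5,230.2),28);B=ray("scene",(262.4,227.7),28);print(A,B,B-A)
# detailed mask from wrist: knob (top) & foot extents
im=cv2.imread("pics/w20.png").astype(int);c=im[150:290,120:290];m=(np.abs(c[:,:,0]-c[:,:,2])<22)&(c.max(2)<120)
n,l,st,ce=cv2.connectedComponentsWithStats(m.astype(np.uint8))
for k in range(1,n):
    if st[k,4]>150: print(st[k],ce[k]+[120,150])
print("foot/knob pred at shifted",wproj("w20",[(478,-82,z)+(B-A)*[1,1,0] for z in(33,78)]))
k=1+np.argmax(st[1:,4]);mm=(l==k)
for v in range(0,140,8): 
    xs=np.nonzero(mm[v])[0]
    if len(xs):print(v+150,xs.min()+120,xs.max()+120)
cv2.imwrite("/tmp/x.png",im[150:290,120:290])
```

```text
[477.1 -86.5  28. ] [452.8 -96.8  28. ] [-24.3 -10.3   0. ]
[  47   39   60   63 2835] [196.1 219.8]
[  0 116  59  24 917] [143.5 280.9]
foot/knob pred at shifted [[197.6 221.4]
 [182.7 237.6]]
190 191 209
198 179 219
206 172 224
214 171 226
222 171 225
230 167 222
238 167 217
246 172 203[ WARN:0@0.241] global loadsave.cpp:1063 imwrite_ Unsupported depth image for selected encoder is fallbacked to CV_8U.
```

Run:
```python
from h import *
Q=RT((0,0,-1),(.995,.095,0))
p,r=plan([((454,-93,190),Q,1.0),((454,-93,190),Q,1.0),((454,-93,71),Q,1.0,5)],1.0)
print("shift in tool",(r.inv().apply([23.5,13.5,0])/50).round(2))
```

```text
[[[1.0, -0.25, -0.73, 0.16, 0.0, 0.0, 0.0], [1.0, -0.25, -0.72, 0.16, 0.0, 0.0, -0.01], [1.0, -0.24, -0.73, 0.16, 0.0, 0.0, 0.0], [1.0, -0.25, -0.72, 0.16, 0.01, 0.0, -0.01], [1.0, 0.0, 0.0, 0.0, 0.0, 0.0, 0.0], [1.0, 0.0, 0.0, 0.48, 0.0, 0.0, 0.0], [1.0, 0.0, 0.0, 0.47, 0.0, 0.0, 0.0], [1.0, 0.0, 0.0, 0.48, 0.0, 0.0, 0.0]]]
[[[1.0, 0.0, 0.0, 0.47, 0.0, 0.0, 0.0], [1.0, 0.0, 0.0, 0.48, 0.0, 0.0, 0.0]]]
shift in tool [0.22 0.49 0.  ]
```

arm_command(steps=[[[1.0,-0.25,-0.73,0.16,0.0,0.0,0.0],[1.0,-0.25,-0.72,0.16,0.0,0.0,-0.01],[1.0,-0.24,-0.73,0.16,0.0,0.0,0.0],[1.0,-0.25,-0.72,0.16,0.01,0.0,-0.01],[1.0,0.0,0.0,0.0,0.0,0.0,0.0],[1.0,0.0,0.0,0.48,0.0,0.0,0.0],[1.0,0.0,0.0,0.47,0.0,0.0,0.0],[1.0,0.0,0.0,0,0.0,0.0,0.0]]])

```text
time_s: 58.58
eef_pos: [454.3, -92.5, 141.8]
ee_rot: [-0.001, 0.672, 0.741, -0.0]
force: [-0.5, 0.5, 0.0]
grip_width: 1.001
grip_force: 0.0
```

arm_command(steps=[[[1.0,0.0,0.0,0.48,0.0,0.0,0.0],[1.0,0.0,0.0,0.47,0.0,0.0,0.0],[1.0,0.0,0.0,0.47,0.0,0.0,0.0],[1,0,0,0,0,0,0]]])

```text
time_s: 59.08
eef_pos: [454.5, -93.1, 71.6]
ee_rot: [-0.001, 0.672, 0.74, -0.0]
force: [0.2, -0.3, 0.4]
grip_width: 1.001
grip_force: 0.0
```

arm_command(steps=[[[0,0,0,0,0,0,0],[0,0,0,0,0,0,0],[0,0,0,0,0,0,0],[0,0,0,0,0,0,0],[0,0,0,0,0,0,0]]], squeeze=40)

```text
time_s: 59.7
eef_pos: [453.8, -93.7, 72.4]
ee_rot: [-0.0, 0.672, 0.74, -0.0]
force: [-5.9, -1.3, 7.1]
grip_width: 0.385
grip_force: 39.0
```

arm_command(steps=[[[0,0,0,-0.3,0,0,0],[0,0,0,0,0,0,0],[0,0.11,0.25,0,0,0,0],[0,0.11,0.24,0,0,0,0],[0,0,0,0,0,0,0],[0,0,0,0.14,0,0,0],[0,0,0,0.13,0,0,0],[0,0,0,0,0,0,0]]])

```text
time_s: 60.7
eef_pos: [477.2, -80.4, 72.8]
ee_rot: [-0.0, 0.672, 0.74, -0.0]
force: [0.4, -0.4, -4.9]
grip_width: 0.382
grip_force: 40.1
```

arm_command(steps=[[[0,0,0,0.03,0,0,0],[0,0,0,0,0,0,0]]])

```text
time_s: 60.95
eef_pos: [477.7, -80.5, 72.2]
ee_rot: [0.0, 0.672, 0.74, 0.0]
force: [-3.5, -0.1, 1.4]
grip_width: 0.385
grip_force: 40.6
```

Touching down; releasing and retreating, then a final check.

arm_command(steps=[[[1,0,0,0,0,0,0],[1,0,0,0,0,0,0],[1,0,0,0,0,0,0],[1,0,0,0,0,0,0],[1,0,0,-0.5,0,0,0],[1,0,0,-0.9,0,0,0],[1,0,0,-0.9,0,0,0],[1,0,0,-0.9,0,0,0]]])

```text
time_s: 61.95
eef_pos: [477.4, -80.3, 233.4]
ee_rot: [0.0, 0.672, 0.74, 0.0]
force: [1.4, -0.0, -0.2]
grip_width: 0.998
grip_force: 0.0
```

arm_command(steps=[[[1,-0.7,0,-0.4,0,0,0],[1,-0.7,0,0,0,0,0],[1,-0.7,0,0,0,0,0],[1,0,0,0,0,0,0],[1,0,0,0,0,0,0]]])

```text
time_s: 62.58
eef_pos: [487.6, -184.3, 251.7]
ee_rot: [-0.0, 0.672, 0.74, 0.0]
force: [-0.2, -0.3, 0.0]
grip_width: 0.997
grip_force: 0.0
```

Run:
```python
from car import *
np.set_printoptions(precision=1,suppress=True)
snap("scene","s21");s=sense();print(s["eef_pos"],s["force"],s["time_s"])
im=cv2.imread("pics/s21.png");u=proj("scene",(478,-84,40))[0];x0,y0=int(u[0])-25,int(u[1])-25
c=im[y0:y0+50,x0:x0+50].astype(int);m=(np.abs(c[:,:,0]-c[:,:,2])<22)&(c.max(2)<120);n,l,st,ce=cv2.connectedComponentsWithStats(m.astype(np.uint8))
k=1+np.argmax(st[1:,4]);q=ce[k]+[x0,y0];print(q,st[k,4],ray("scene",q,28)-ray("scene",(270.5,230.2),28))
x=cab+4*cx+162*cy;q=locate("s21",(x[0],x[1],.1));print(incab(q[0]),q[1])
a=cv2.imread("pics/scene0.png").astype(int);b=im.astype(int)
for z in(165,130,95):
    u=proj("scene",[cab+xx*cx+up*z for xx in(-70,0,70)]).round().astype(int);print(z,[(a[v,w].tolist(),b[v,w].tolist()) for w,v in u])
```

```text
[ 487.6 -184.   251.8] [-0.1  0.1  0.3] 62.625
[271.3 229.6] 443 [0.1 3.2 0. ]
(np.float64(4.8), np.float64(161.5), np.float64(-0.008)) -15.105258480894802
165 [([84, 87, 91], [85, 88, 92]), ([81, 84, 87], [82, 86, 89]), ([83, 86, 90], [83, 87, 91])]
130 [([95, 99, 104], [93, 98, 101]), ([95, 99, 103], [91, 96, 101]), ([94, 100, 103], [94, 98, 102])]
95 [([95, 99, 102], [92, 96, 101]), ([96, 99, 103], [96, 101, 104]), ([95, 100, 103], [96, 101, 105])]
```

The weight is back at the mat's centre, the carriage is home and the flap is shut.

```bash
python3 -c "
from rig import *
print(finish_job())"
```

```text
the job is handed in; nothing more can be done
None
```

I handed the job in: both boards (only two were present) stand upright in the carriage slots, the carriage is about 161 mm inside the cabinet with the flap shut, and the weight, which got knocked aside near the end, is back at the centre of the mat; no verdict was shown.

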